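Pack the broad scraper from the drying board into the tray

ROBOT

A 7-joint arm with a two-finger parallel gripper is mounted at the origin on a cart in front of the work surface, level with it; the furniture and walls round the work are solid. World frame = base frame: x ahead of the robot, y to its left, z up, the work surface at z = 0. Lengths are in m, angles in rad, forces in N, time in s.
With the tool pointing down it reaches from about 0.425 to 0.875 m from the base axis. Payload 8.4 kg.
Tool frame: the origin (TCP) lies midway between the tips of the shut fingers; the grasp point (between the pads) lies 19 mm behind it; z points along the fingers, y is the line along which they close (so a half turn about z gives the same grasp; the last joint's range is limited). The gripper opens to 87 mm and grips with 3 to 60 N. Pads are 19 mm wide; open, the fingers measure 117 mm over their backs; the gripper's body (75 mm by 190 mm) begins 51 mm behind the grasp point.
Start: joints at [1.092, 0.333, 0.04, 1.465, -0.013, 1.343, -0.059], TCP at [0.241, -0.604, 0.223] pointing down, gripper open.
Joint ranges: [-2.58, 2.58], [-0.38, 2.09], [-1.3, 1.39], [0.25, 2.4], [-1.5, 4.64], [0.08, 2.09], [-2.65, 2.65]. Speed limits (rad/s): [2.22, 2.22, 2.79, 2.79, 3.14, 3.14, 3.14].

INTERFACE

Orientations are given as a unit quaternion [x, y, z, w].
In Python, from station import robot, vision, order gives the robot as it stands.
- The arm moves only by the tool jog_arm, never from a script. Its argument "plan" is a list of rows, each a list of 3 entries, a list of its own where there are three numbers: the shift along the tool's x, y, z in mm, then the turn, a rotation vector about the tool's x, y, z in degrees, then the closure, from 0 (fully open) to 1 (shut). In form: [[[tx, ty, tz], [wx, wy, wz], fingers], ...]. A call has 1 to 8 rows; each row is the pose to reach, as a shift and turn from the pose commanded when the call began, along the tool's axes at that moment; what a row does not reach only later rows make up. A row lasts 1/10 s, in which the tool goes at most 50 mm and 8.59 degrees, less where a joint would pass 70% of its speed; a pose out of reach is approached as far as the arm can. A call with a gripper value outside its range is refused whole. The fingers move at their own pace and stop on an object; "grip_force" is the grip in N (left out, the last holds). Time passes only in rows, so rows that repeat a pose let the fingers close. It gives the time, the measured TCP pose, the force, the opening and the grip force at its end, in the units of the state.
- robot.read_state(): the state, without advancing time (a new reading comes with each control period).
- vision.snapshot(name): name is "side" or "top" or "wrist"; returns a dict with "pixels" (384x512x3 uint8, red, green, blue), "depth" (384x512 float32, m along the optical axis (not along the pixel's ray), 0 where there is no reading), "fov_y" (degrees; the focal length in pixels is half the picture's height over the tangent of half this angle, whatever the lens; pixels are square), "cx", "cy" (the principal point, pixels), "dist_coeffs" ([k1, k2, p1, p2, k3] as OpenCV has them; the pictures are not rectified), "world_to_cam" (4x4, takes a point from world to camera coordinates); the wrist camera has in their place "T_tool_cam" (4x4, takes a point from camera to tool coordinates, whose origin is the TCP and whose axes are the flange's). Camera axes: x right, y up, looking along -z (the intrinsics and any distortion apply to the point x, -y, -z); pixel columns grow to the right and rows downward; lengths in m; the calibration is good to about 2 mm. A picture is of the moment at which its call begins: read the wrist's pose just before it.
- order.hand_in(): hands the job in; it is judged then, once.
The state is a dict: "time": time; "q": joint angles; "dq": joint speeds; "joint_efforts": joint torques, N m; "tool_pos": TCP position; "ee_rot": TCP orientation; "wrist_force": force on the tool from outside, world axes, zero at the start; "wrist_torque": the same for the moment, N m; "grip_width": opening from 0.0 (shut) to 1.0 (fully open); "grip_force": force on a finger pad.
Only numpy, scipy, OpenCV 4.12 (cv2) and the standard library are available. Lean on these libraries where they do the work, as an engineer would, in place of code of your own. Each camera call takes 0.05 s, during which the arm holds its last target. There are 200 camera calls.

TASK

Lift the broad-bladed scraper up off its peg on the sloping drying board and lay it flat in the wide compartment of the tray, blade toward the closed end but still short of the hold-down bar, and let go of it there. Then, without taking hold of it again, push it along the compartment from behind until the blade has passed under the bar and is fully home against the end wall. Set it down rather than drop it, and leave the other two tools hanging and the jars where they stand.

Things in the scene. Friction and masses are not known exactly. Their poses are not given: they have to be found in the camera images.
- scraper: Broad-bladed scraper to pack, loose, 152 mm long, 0.09-0.18 kg, hung on any peg. Origin on the flat underside below the handle; x from blade to eye along the centre line, z through the tool from underside to handle top (out of the board as it hangs; up in the tray). Black handle 16 mm wide (y), 20 mm high (z 0 to 20), x -29 to 46 mm.
- scraper_edge (a point): Middle of the scraper's straight front edge, on the underside (x = -80 mm from its origin). Steel blade 68 mm wide, 5 mm thick, 55 mm long, with a neck 9 mm thick and 30 mm wide from 43 mm behind the edge to the handle.
- scraper_eye (a point): Centre of the scraper's eye, on the underside (x = +58 mm from its origin): a ring of 28 mm outer and 15 mm inner diameter, 12 mm high; its far end is the tool's rear end, at x = +72 mm.
- narrow_spatula: Bystander: same handle, eye and frame as the scraper, but a blade only 24 mm wide; hangs on another peg.
- round_paddle: Bystander: same handle, eye and frame as the scraper, but a round 48 mm disc for a blade; hangs on another peg.
- rack: Wooden stand of the drying board, fixed, about 175 mm deep, 220 mm wide, 125 mm high over the pegs, left or right of the work with the tray on the other side. Origin on the table under the middle of the board's face; z up, x level toward the raised rear edge.
- board: Drying board on the stand, fixed, face 185 x 220 mm sloping 30 degrees, low edge toward the robot. Origin on the face, 64 mm above the table; x up the slope (-95 to 90 mm), y across, z out of the face. Pegs 8 mm thick stand 32 mm out along z at x = 65, y = -75, 0, 75 mm. Tools lie against the face, blades downhill; raise one over 32 mm along z to clear its peg.
- tray: Aluminium tray, fixed, 220 mm long (x), 128 mm wide (y). Origin centre of underside, z up; floor 4 mm thick. Ribs 6 mm thick, 8 mm above the floor, make a wide compartment (76 mm, centred y = +20 mm) and a narrow one (34 mm, y = -41 mm). Closed at -x, nearer the robot, by a wall 14 mm above the floor; open at +x.
- bar (a point): Middle of the hold-down bar over the wide compartment, at its underside. The bar runs across (y), 8 mm wide (x), 4.5 mm thick; 9 mm clear between floor and bar; it stands 29 mm from the end wall. It also crosses the narrow compartment. Axes as the tray's.
- stop (a point): Foot of the end wall's inner face, on the floor and centre line of the wide compartment; axes as the tray's (x along the compartment away from the end wall, z up). The scraper's origin is at x = 80 mm here with the blade against the wall; the blade is short of the bar when that is over 113 mm.
- powder_jar: Bystander: glass jar with cream-coloured lid, 102 mm diameter, 143 mm high, behind the work. Origin centre of underside.
- cream_jar: Bystander: low white jar with pink lid, 98 mm diameter, 59 mm high, behind the work. Origin centre of underside.
- resin_jar: Bystander: small brown jar with pale lid, 54 mm diameter, 32 mm high, behind the work. Origin centre of underside.

How it is judged:
On the way, in this order (a step that is already met when the one before it is completed fails the run):
1. the scraper is lifted clear of its peg (its underside over 36 mm out from the board's face) (z of scraper in the frame of board above 0.036 m), for 0.1 s.
2. the scraper lies flat in the wide compartment, blade toward the closed end and short of the bar, let go (y of scraper in the frame of stop between -0.009 and 0.009 m and z of scraper in the frame of stop below 0.005 m and angle between scraper's own z axis and vertical below 0.08 rad and x of scraper_edge in the frame of stop between 0.03 and 0.085 m and contact force between scraper and the fingers below 0.05 N), for 0.2 s.
At the end, for the whole second after the job is handed in: The scraper lies flat, still, on the floor of the wide compartment, blade under the bar and within 5 mm of the end wall, within 9 mm of the centre line and 7 degrees of its direction; the other tools hang on their pegs, and they and the jars are within 30 mm of their starts (y of scraper in the frame of stop between -0.009 and 0.009 m and z of scraper in the frame of stop below 0.005 m and angle between scraper's own z axis and vertical below 0.08 rad and x of scraper_edge in the frame of stop between -0.01 and 0.005 m and angle between the x axis of scraper and the x axis of tray, either way round below 0.12 rad and linear speed of scraper below 0.02 m/s and z of each of narrow_spatula, round_paddle in the frame of board below 0.012 m and distance of each of narrow_spatula, round_paddle, powder_jar, cream_jar, resin_jar from where it was at the start of the episode below 0.03 m); the robot touches nothing.
It fails at once if the scraper is moved under the bar by its handle instead of pushed from behind (contact force between scraper and the fingers above 0.5 N and x of scraper_edge in the frame of stop between -0.01 and 0.024 m and z of scraper_edge in the frame of stop below 0.01 m and y of scraper in the frame of stop between -0.02 and 0.02 m and x of the grasp point in the frame of scraper below 0.04 m).
It fails at once if the scraper is dropped: touched by nothing while more than 40 mm above the table at the tray (height (world z) of scraper above 0.04 m and horizontal distance between scraper and tray below 0.15 m and contact force between scraper and anything else below 0.001 N and z of scraper in the frame of board above 0.03 m).
It fails at once if another tool or a jar is shifted by over 30 mm (distance of any of narrow_spatula, round_paddle, powder_jar, cream_jar, resin_jar from where it was at the start of the episode above 0.03 m).
It also fails if it takes over 54 s, if anything falls off the work surface, if the arm or the gripper's body presses on something with over 40 N, if the wrist force passes 120 N, or if a joint passes its speed limit or range.

## Working session

There is one attempt and no reset: what is moved stays moved. The work goes in short steps, Python scripts to look and compute and a tool call to move; the robot and the scene stay as the last step left them, time stands still between calls to the robot, and variables do not carry over. Pictures are saved under pics/ and viewed, at most 10 in all, crops included, and the job is handed in when it is done.

Besides the shell and the picture viewer there is one more tool, called after "Emit:" as name(argument=value, ...), one argument or row to a line, values as JSON. jog_arm: Moves the arm, as the interface text tells. Its arguments: {"type":"object","properties":{"plan":{"type":"array","items":{"type":"array"}},"grip_force":{"type":"number"}},"required":["plan"]}

```bash
mkdir -p pics
cat > h.py <<'E'
import numpy as np, cv2
from scipy.spatial.transform import Rotation as R
from station import robot, vision, order
def snap(name):
    st=robot.read_state(); s=vision.snapshot(name)
    if name=='wrist':
        T=np.eye(4);T[:3,:3]=R.from_quat(st['ee_rot']).as_matrix();T[:3,3]=st['tool_pos']
        s['c2w']=T@s['T_tool_cam']
    else: s['c2w']=np.linalg.inv(s['world_to_cam'])
    f=192/np.tan(np.radians(s['fov_y'])/2); s['K']=np.array([[f,0,s['cx']],[0,f,s['cy']],[0,0,1.]])
    return s
def ray(s,uv):
    p=cv2.undistortPoints(np.array(uv,float).reshape(-1,1,2),s['K'],np.array(s['dist_coeffs'])).reshape(-1,2)
    return np.c_[p[:,0],-p[:,1],-np.ones(len(p))]
def pts(s,uv):  # by depth
    r=ray(s,uv); d=np.array([np.median(s['depth'][int(v)-1:int(v)+2,int(u)-1:int(u)+2]) for u,v in uv])
    return (r*d[:,None])@s['c2w'][:3,:3].T+s['c2w'][:3,3]
def cloud(s):
    v,u=np.mgrid[:384,:512]; r=ray(s,np.c_[u.ravel(),v.ravel()])
    return ((r*s['depth'].reshape(-1,1))@s['c2w'][:3,:3].T+s['c2w'][:3,3]).reshape(384,512,3)
def plane(s,uv,n,d): # intersect with n.p=d
    r=ray(s,uv)@s['c2w'][:3,:3].T;o=s['c2w'][:3,3]
    return o+r*((d-o@n)/(r@n))[:,None]
def save(s,fn,crop=None,k=1):
    im=s['pixels'][:,:,::-1]
    if crop: im=im[crop[1]:crop[3],crop[0]:crop[2]]
    cv2.imwrite(fn,cv2.resize(im,None,fx=k,fy=k,interpolation=cv2.INTER_CUBIC))
E
python3 - <<'E'
from h import *
import pickle
a=snap('top');b=snap('side')
pickle.dump((a,b),open('s.pkl','wb'))
save(a,'pics/top.png',None,1.5);save(b,'pics/side.png',None,1.5)
for s in(a,b):print(s['c2w'].round(3),s['K'].round(1),s['dist_coeffs'],s['depth'].min(),s['depth'].max())
print(robot.read_state())
E
```

```text
[[ 0.     0.992 -0.126  0.446]
 [-1.    -0.003 -0.028 -0.033]
 [-0.029  0.126  0.992  1.314]
 [ 0.     0.     0.     1.   ]] [[452.8   0.  248.7]
 [  0.  452.8 186.4]
 [  0.    0.    1. ]] [-0.15746466  0.          0.          0.          0.        ] 0.0 2.1421955
[[ 0.982  0.084 -0.168  0.449]
 [-0.187  0.491 -0.851 -0.858]
 [ 0.011  0.867  0.498  0.561]
 [ 0.     0.     0.     1.   ]] [[374.8   0.  257.4]
 [  0.  374.8 188.1]
 [  0.    0.    1. ]] [-0.03775113  0.          0.          0.          0.        ] 0.0 2.0088964
{'time': 0.1, 'q': array([ 1.09182504,  0.33381308,  0.03990792,  1.46616604, -0.01338352,
        1.34327114, -0.05848691]), 'dq': array([ 1.43284381e-04, -3.12923704e-03, -1.20134196e-03, -8.96778154e-04,
        9.26759890e-05, -1.07141119e-03, -1.79404707e-03]), 'joint_efforts': array([ 5.97633538e-03, -6.57815552e+01,  1.34163927e+00, -4.04705429e+01,
       -5.94241521e-02,  4.10105533e-02,  6.92638395e-06]), 'tool_pos': array([ 0.24076165, -0.60333027,  0.22177446]), 'ee_rot': array([ 9.82028539e-01,  1.88731194e-01, -1.89543896e-04, -6.69547631e-04]), 'wrist_force': array([-0.25439494, -0.01150566,  0.03797367]), 'wrist_torque': array([-0.02452381,  0.00920947, -0.02329638]), 'grip_force': 0.0, 'grip_width': 0.9999255354175226}
```

View pics/top.png

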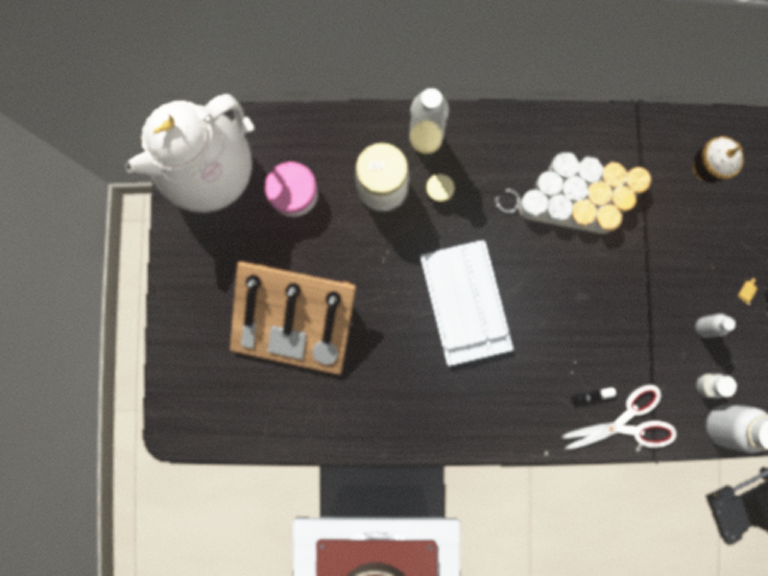

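View pics/side.png

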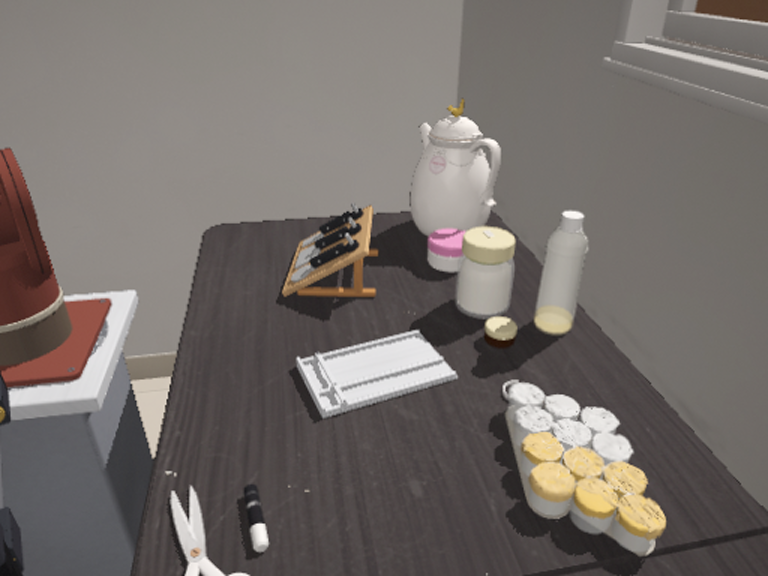

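The top view shows the board left at (290,318), scraper on the middle peg (blade (287,343), eye (293,290)), the tray at (467,302) with its closed end at the bottom. The side view agrees. Now I'll enlarge both.

Run:
```python
from h import *
import pickle
a,b=pickle.load(open('s.pkl','rb'))
im=a['pixels'][155:255,:,::-1]
im=np.hstack([im[:,148:243],im[:,275:347]])
cv2.imwrite('pics/c.png',cv2.resize(im,None,fx=4.7,fy=4.7,interpolation=cv2.INTER_CUBIC))
for n,s in(('top',a),('side',b)):
    C=cloud(s)
    # board wood pixels
    p=s['pixels'].astype(int); w=(p[...,0]-p[...,2]>50)&(s['depth']>0)
    P=C[w]; P=P[(P[:,2]>.01)&(P[:,2]<.13)&(abs(P[:,0]-.45)<.17)&(P[:,1]>.05)&(P[:,1]<.4)]
    best=0
    rng=np.random.default_rng(0)
    for _ in range(800):
        q=P[rng.choice(len(P),3,False)];nn=np.cross(q[1]-q[0],q[2]-q[0]);L=np.linalg.norm(nn)
        if L<1e-4: continue
        nn/=L; m=abs((P-q[0])@nn)<.003
        if m.sum()>best: best=m.sum();M=m
    Q=P[M];c=Q.mean(0);nn=np.linalg.svd(Q-c)[2][2];nn*=np.sign(nn[2])
    print(n,len(P),best,'c',c.round(4),'n',nn.round(4),'tilt',np.degrees(np.arccos(nn[2])),'yaw',np.degrees(np.arctan2(-nn[1],-nn[0])))
```

```text
top 2666 2140 c [0.5403 0.1565 0.0674] n [-0.4891  0.0995  0.8665] tilt 29.939992057525764 yaw -11.501699546107186
side 810 478 c [0.5319 0.1147 0.0687] n [-0.4896  0.1002  0.8661] tilt 29.98656050259271 yaw -11.566838875805226
```

View pics/c.png

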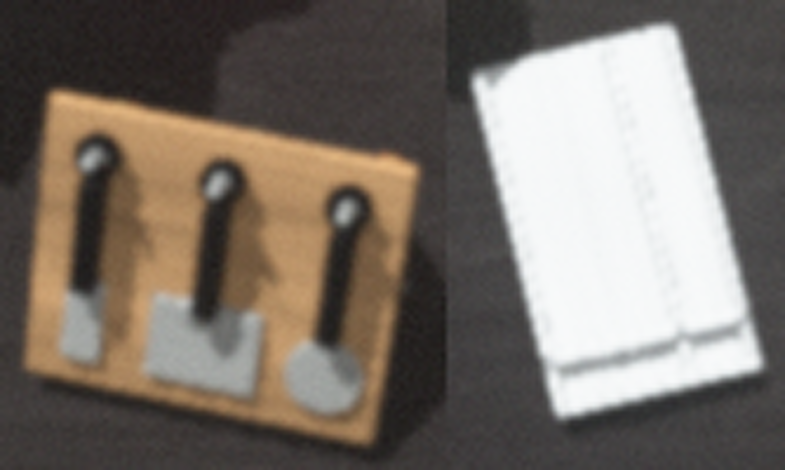

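Corners in the crop (×4.7): board (48,90),(419,165),(370,443),(25,373). Scraper eye is at (220,182) and its front-edge corners at (143,372),(252,397). Tray corners are (472,75),(672,22),(765,368),(558,418), and the bar runs from (560,372) to (675,343).

```bash
cat > m.py <<'E'
from h import *
import pickle
a,b=pickle.load(open('s.pkl','rb'))
fb=lambda L:[(148+u/4.7-.4,155+v/4.7-.4) for u,v in L]
ft=lambda L:[(275+(u-95*4.7)/4.7-.4,155+v/4.7-.4) for u,v in L]
n=np.array([-.4894,.0998,.8663]);n/=np.linalg.norm(n);c=np.array([.5403,.1565,.0674])
bx=np.array([-n[0],-n[1],0]);bx/=np.linalg.norm(bx)  # level dir
by=np.cross([0,0,1],bx);bxs=np.cross(by,n)
B=plane(a,fb([(48,90),(419,165),(370,443),(25,373)]),n,c@n)
print('board corners\n',B.round(4));e=lambda i,j:np.linalg.norm(B[i]-B[j])
print('sizes w',e(0,1),e(2,3),'h',e(0,3),e(1,2))
m=B.mean(0);o=m+.0025*bxs;print('origin',o.round(4),'(z should be .064)')
eye=plane(a,fb([(220,182)]),n,c@n+.012)[0];E=plane(a,fb([(143,372),(252,397)]),n,c@n+.005)
ed=E.mean(0);print('edge w',np.linalg.norm(E[0]-E[1]))
T=lambda p:np.array([(p-o)@bxs,(p-o)@by,(p-o)@n])
print('eye in board',T(eye).round(4),'edge',T(ed).round(4),'dist',np.linalg.norm(T(eye)[:2]-T(ed)[:2]))
z=np.array([0,0,1.])
C=plane(a,ft([(472,75),(672,22),(765,368),(558,418)]),z,.012)
print('tray corners\n',C.round(4));e=lambda i,j:np.linalg.norm(C[i]-C[j])
print('w',e(0,1),e(2,3),'l',e(0,3),e(1,2),'ctr',C.mean(0).round(4))
d=(C[0]+C[1]-C[2]-C[3])[:2];print('yaw',np.degrees(np.arctan2(d[1],d[0])))
# mask-based tray
for nm,s in(('top',a),('side',b)):
    P=cloud(s);g=s['pixels'].min(2)
    k=(g>130)&(abs(P[...,0]-C[:,0].mean())<.16)&(abs(P[...,1]-C[:,1].mean())<.14)&(P[...,2]<.04)&(P[...,2]>-.02)
    Q=P[k];r=cv2.minAreaRect((Q[:,:2]*1000).astype(np.float32));print(nm,r,'z',np.percentile(Q[:,2],[5,25,50,75,95]).round(4))
    dk=(g<70)&(abs(P[...,0]-.5)<.3)&(abs(P[...,1]+.1)<.2)&(abs(P[...,2])<.02);print('table z',np.median(P[dk][:,2]))
E
python3 m.py
```

```text
board corners
 [[0.6349 0.2491 0.1102]
 [0.5905 0.0335 0.1099]
 [0.4318 0.0679 0.0163]
 [0.4734 0.2817 0.0152]]
sizes w 0.22018367671683145 0.21780545512861663 h 0.19013020533889854 0.18744351569887596
origin [0.5348 0.1576 0.0642] (z should be .064)
edge w 0.0682950932566028
eye in board [0.062  0.0002 0.012 ] edge [-0.0773  0.0003  0.005 ] dist 0.13930531142088481
tray corners
 [[ 0.658  -0.087   0.012 ]
 [ 0.6911 -0.2117  0.012 ]
 [ 0.4765 -0.2647  0.012 ]
 [ 0.4468 -0.1377  0.012 ]]
w 0.12908526394166459 0.1304457952377976 l 0.21722996788514184 0.22102108241949087 ctr [ 0.5681 -0.1753  0.012 ]
yaw 13.697155042419922
top ((570.3764038085938, -176.11505126953125), (225.83343505859375, 134.83604431152344), 13.431224822998047) z [-0.0017  0.0015  0.0037  0.0066  0.015 ]
table z -0.001273468151285373
side ((569.1812744140625, -163.912841796875), (227.2179412841797, 153.23118591308594), 12.91284465789795) z [0.0025 0.0039 0.005  0.0095 0.0172]
table z 0.0007014702992092503
```

```bash
cat > go.py <<'E'
from h import *
n=np.array([-.4894,.0998,.8663]);n/=np.linalg.norm(n)
bx=np.array([-n[0],-n[1],0]);bx/=np.linalg.norm(bx)
by=np.cross([0,0,1],bx);bxs=np.cross(by,n);bo=np.array([.5348,.1576,.0642])
RB=np.c_[bxs,-by,-n]
def bp(x,y,z): return bo+x*bxs+y*by+z*n
def down(deg): return R.from_euler('z',deg,degrees=True).as_matrix()@np.diag([1,-1,-1.])
def rel(p,Rt,p0=None,R0=None):
    st=robot.read_state()
    if p0 is None: p0=st['tool_pos'];R0=R.from_quat(st['ee_rot']).as_matrix()
    print('shift',(R0.T@(np.array(p)-p0)*1000).round(1),'turn',np.degrees(R.from_matrix(R0.T@Rt).as_rotvec()).round(2))
E
python3 - <<'E'
from go import *
st=robot.read_state();p0=st['tool_pos'];R0=R.from_quat(st['ee_rot']).as_matrix()
A=np.array([.47,-.2,.27])
rel(A,down(0),p0,R0)
print(bp(-.0065,0,.07),bp(-.0065,0,.005));rel(bp(-.0065,0,.08),RB,A,down(0))
E
```

```text
shift [ 362.4 -289.7  -47.9] turn [-8.000e-02  2.000e-02  2.176e+01]
[0.49502357 0.16571134 0.12159592] [0.52683539 0.15922417 0.06528496]
shift [  20.1 -366.7  139.7] turn [-3.01 29.86 11.26]
```

Emit:
jog_arm(
  plan=[
    [[45,-36,-45],[0,0,3],0],
    [[90,-72,-48],[0,0,6],0],
    [[135,-108,-48],[0,0,9],0],
    [[180,-144,-48],[0,0,12],0],
    [[226,-180,-48],[0,0,15],0],
    [[270,-216,-48],[0,0,18],0],
    [[316,-252,-48],[0,0,21],0],
    [[362,-290,-48],[0,0,21.8],0],
  ],
)

```text
time: 0.9
tool_pos: [0.433, -0.2643, 0.2703]
ee_rot: [1.0, -0.001, -0.0, 0.0]
wrist_force: [0.6, -1.3, -0.2]
grip_width: 1.001
grip_force: 0.0
```

Run:
```python
from go import *
print(robot.read_state());rel(bp(-.0065,0,.08),RB)
```

```text
{'time': 0.9, 'q': array([ 0.67004447,  0.03229182, -0.21433806,  1.72225522,  0.00715455,
        1.38787786, -1.11908163]), 'dq': array([-0.5171327 , -0.05739989, -0.47063645,  0.06074957,  0.00311346,
       -0.00555573, -1.08432542]), 'joint_efforts': array([  4.46857184, -44.4472754 ,   1.90074429, -40.15583038,
        -0.04983168,   0.34107923,   1.75462984]), 'tool_pos': array([ 0.4330458 , -0.26430413,  0.27034492]), 'ee_rot': array([ 9.99999017e-01, -1.39900323e-03, -7.69276440e-05,  5.58139200e-05]), 'wrist_force': array([ 0.55101169, -1.26012569, -0.18656363]), 'wrist_torque': array([ 0.02837712, -0.0436988 , -0.02528533]), 'grip_force': 0.0, 'grip_width': 1.001121531171352}
shift [  55.9 -431.2  140. ] turn [-2.96 29.87 11.11]
```

Emit:
jog_arm(
  plan=[
    [[30,0,-20],[0,0,0],0.3],
    [[60,0,-40],[0,0,0],0.3],
    [[60,0,-40],[0,0,0],0.3],
    [[60,0,-40],[0,0,0],0.3],
    [[60,0,-40],[0,0,0],0.3],
  ],
)

```text
time: 1.4
tool_pos: [0.4914, -0.2667, 0.3095]
ee_rot: [1.0, -0.001, -0.001, -0.0]
wrist_force: [0.1, -0.6, -0.6]
grip_width: 0.719
grip_force: 0.0
```

Run:
```python
from go import *
import pickle
s=snap('wrist');pickle.dump(s,open('w.pkl','wb'));save(s,'pics/w.png',None,1.5)
print(s['c2w'].round(3),s['T_tool_cam'].round(3),s['K'],s['dist_coeffs'])
rel(bp(-.0065,0,.08),RB)
```

```text
[[-0.003  0.952  0.305  0.576]
 [-1.    -0.002 -0.002 -0.268]
 [-0.001 -0.305  0.952  0.471]
 [ 0.     0.     0.     1.   ]] [[-0.001  0.953  0.304  0.084]
 [ 1.     0.001  0.001  0.001]
 [ 0.     0.304 -0.953 -0.162]
 [ 0.     0.     0.     1.   ]] [[278.24987905   0.         257.23607291]
 [  0.         278.24987905 191.57266459]
 [  0.           0.           1.        ]] [-0.05322191  0.          0.          0.          0.        ]
shift [  -1.8 -433.4  179.6] turn [-3.   29.95 11.15]
```

View pics/w.png

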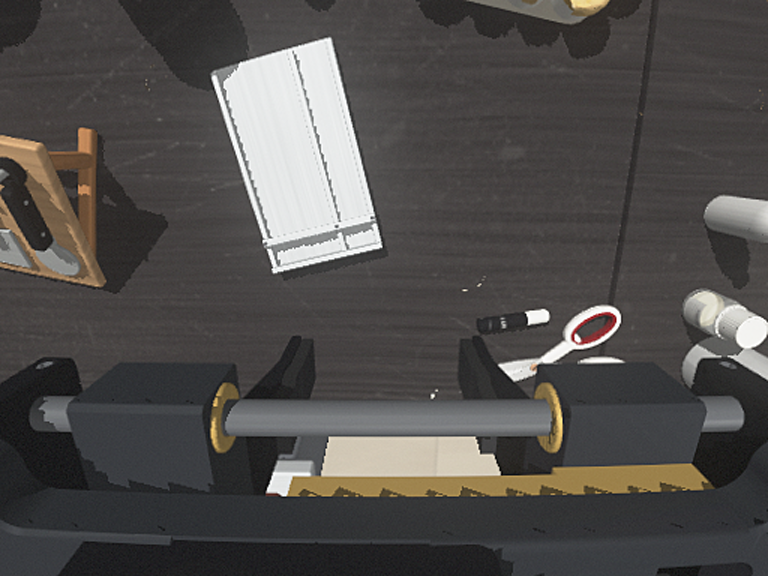

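The wrist view shows the tray clearly, with outer corners near (212,72),(331,38),(382,247),(274,273). I'll enlarge it.

Run:
```python
from h import *
import pickle
s=pickle.load(open('w.pkl','rb'));save(s,'pics/wc.png',(135,18,260,188),3.5)
```

```text
(no output)
```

View pics/wc.png

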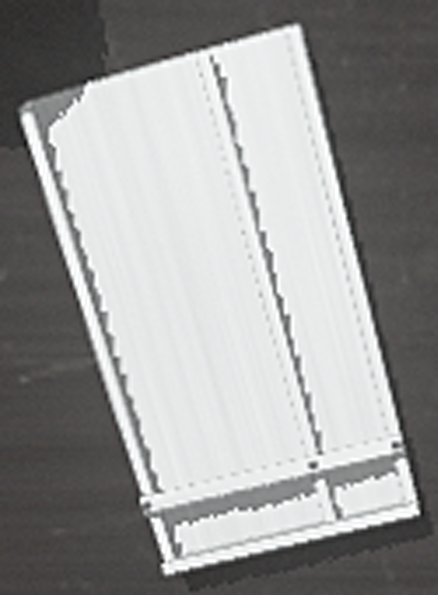

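Emit:
jog_arm(
  plan=[
    [[0,-48,0],[0,0,0],0.35],
    [[0,-96,0],[-0.4,4,1.5],0.35],
    [[0,-144,20],[-0.8,8,3],0.35],
    [[0,-190,40],[-1.2,12,4.5],0.35],
    [[0,-240,60],[-1.6,16,6],0.35],
    [[0,-290,80],[-2,20,7.5],0.35],
    [[0,-340,100],[-2.4,24,9],0.35],
    [[0,-380,120],[-3,30,11.1],0.35],
  ],
)

```text
time: 2.25
tool_pos: [0.4927, 0.1, 0.1972]
ee_rot: [0.963, -0.094, 0.252, 0.026]
wrist_force: [1.6, 0.4, 1.0]
grip_width: 0.655
grip_force: 0.0
```

Run:
```python
from go import *
print(robot.read_state()['q']);rel(bp(-.0065,0,.08),RB)
```

```text
[ 0.43749051 -0.30982775 -0.80671183  2.19736784  0.08581057  0.73042987
 -2.21144893]
shift [-46.3 -65.2  50.5] turn [0.02 0.56 0.34]
```

Emit:
jog_arm(
  plan=[
    [[-15,-25,0],[0,0.3,0.2],0.35],
    [[-30,-50,10],[0,0.6,0.3],0.35],
    [[-46,-65,25],[0,0.6,0.3],0.35],
    [[-46,-65,25],[0,0.6,0.3],0.35],
    [[-46,-65,25],[0,0.6,0.3],0.35],
  ],
)

```text
time: 2.75
tool_pos: [0.4781, 0.166, 0.1526]
ee_rot: [0.962, -0.097, 0.255, 0.027]
wrist_force: [0.5, -1.0, 0.1]
grip_width: 0.651
grip_force: 0.0
```

Run:
```python
from go import *
import pickle
print(robot.read_state()['q']);rel(bp(-.0065,0,.08),RB);rel(bp(-.0065,0,.005),RB)
s=pickle.load(open('w.pkl','rb'))
f=lambda L:[(135+u/3.5-.4,18+v/3.5-.4) for u,v in L]
z=np.array([0,0,1.])
C=np.r_[plane(s,f([(22,112),(300,25)]),z,.012),plane(s,f([(421,513),(165,574)]),z,.018)]
print(C.round(4));e=lambda i,j:np.linalg.norm((C[i]-C[j])[:2])
print('w',e(0,1),e(2,3),'l',e(0,3),e(1,2),'ctr',C.mean(0).round(4))
yaws=[np.degrees(np.arctan2(*(d[1],d[0]))) for d in (C[0]-C[3],C[1]-C[2])]+[np.degrees(np.arctan2(-(d[0]),d[1])) for d in(C[0]-C[1],C[3]-C[2])]
print('yaws',yaws)
y=np.radians(13.6);tx=np.array([np.cos(y),np.sin(y)]);ty=np.array([-np.sin(y),np.cos(y)]);c=C.mean(0)[:2]
def T(L,h):
  P=plane(s,f(L),z,h)[:,:2]-c;print(h,np.c_[P@tx,P@ty].round(4).tolist())
T([(52,132),(158,492)],.004)   # left rib inner foot: y=+58
T([(200,60),(310,460)],.012)   # mid rib left top
T([(212,60),(318,452)],.012)   # mid rib right top
T([(175,557),(413,500)],.018)  # wall inner top
T([(150,512),(400,457)],.0175); T([(150,492),(400,440)],.0175)  # bar
```

```text
[ 0.53493291 -0.24195422 -1.10252686  2.21384762  0.23804586  0.68164358
 -2.52555994]
shift [-0.9 -3.2 25.2] turn [0.15 0.26 0.09]
shift [ -0.6  -3.4 100.2] turn [0.15 0.26 0.09]
[[ 0.656  -0.0908  0.012 ]
 [ 0.6881 -0.2132  0.012 ]
 [ 0.4784 -0.2635  0.018 ]
 [ 0.4487 -0.1391  0.018 ]]
w 0.126630334384374 0.12786302620303316 l 0.21283313964230224 0.2156215712110802 ctr [ 0.5678 -0.1766  0.015 ]
yaws [np.float64(13.127156400656409), np.float64(13.466666964728791), np.float64(14.682366818573083), np.float64(13.419377918134256)]
0.004 [[0.0967, 0.0551], [-0.0694, 0.0595]]
0.012 [[0.1058, -0.0188], [-0.0712, -0.0181]]
0.012 [[0.1045, -0.0237], [-0.0685, -0.0228]]
0.018 [[-0.1, 0.0571], [-0.1003, -0.0612]]
0.0175 [[-0.0761, 0.062], [-0.0792, -0.0602]]
0.0175 [[-0.0669, 0.0589], [-0.0716, -0.0622]]
```

Emit:
jog_arm(
  plan=[
    [[0,-3,25],[0,0.2,0],0.45],
    [[-0.5,-3.4,50],[0.1,0.3,0.1],0.45],
    [[-0.5,-3.4,75],[0.1,0.3,0.1],0.45],
    [[-0.5,-3.4,95],[0.1,0.3,0.1],0.45],
    [[-0.5,-3.4,100],[0.1,0.3,0.1],0.45],
    [[-0.5,-3.4,100],[0.1,0.3,0.1],0.45],
  ],
)

```text
time: 3.35
tool_pos: [0.5045, 0.1385, 0.0976]
ee_rot: [0.963, -0.09, 0.254, 0.011]
wrist_force: [-0.0, 1.0, -0.6]
grip_width: 0.552
grip_force: 0.0
```

Run:
```python
from go import *
print(robot.read_state()['q']);rel(bp(-.0065,0,.005),RB)
s=snap('wrist');save(s,'pics/g.png',None,1.5)
```

```text
[ 0.78985392 -0.07617727 -1.3024107   2.26496921  0.47667947  0.53251676
 -2.65328952]
shift [ -0.3 -23.6  37.6] turn [-1.78  0.54  0.37]
```

View pics/g.png

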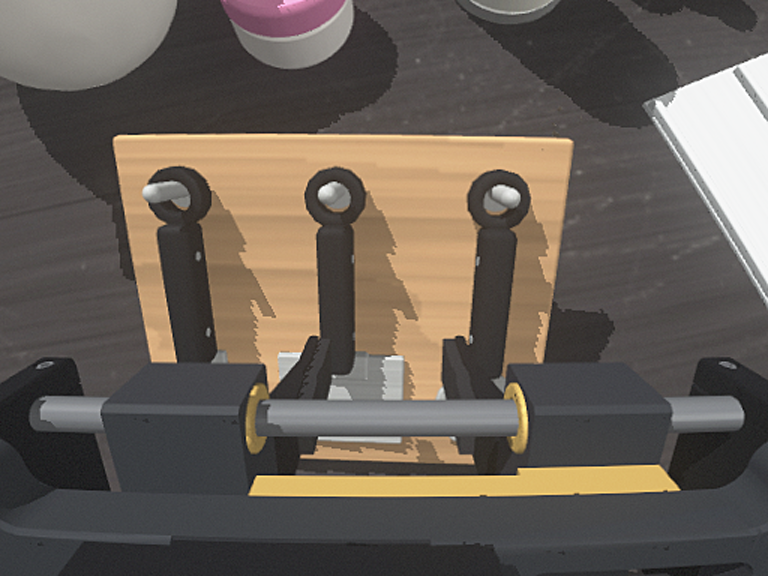

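The wrist picture shows the scraper between the fingers but off to one side. The arm has run onto its limits at joints 3 and 7 (q3 and q7), because the redundant axis drifted. I'll fit a kinematic model so I can choose a better route.

```bash
cat > kin.py <<'E'
import numpy as np, itertools
from scipy.spatial.transform import Rotation as R
from scipy.optimize import least_squares
D=[([1.09182504,0.33381308,0.03990792,1.46616604,-0.01338352,1.34327114,-0.05848691],[.24076,-.60333,.22177],[.982028539,.188731194,-.000189543896,-.000669547631]),
([0.67004447,0.03229182,-0.21433806,1.72225522,0.00715455,1.38787786,-1.11908163],[.4330458,-.26430413,.27034492],[.999999,-.001399,-.0000769,.0000558]),
([0.43749051,-0.30982775,-0.80671183,2.19736784,0.08581057,0.73042987,-2.21144893],[.4927,.1,.1972],[.963,-.094,.252,.026]),
([0.53493291,-0.24195422,-1.10252686,2.21384762,0.23804586,0.68164358,-2.52555994],[.4781,.166,.1526],[.962,-.097,.255,.027]),
([0.78985392,-0.07617727,-1.3024107,2.26496921,0.47667947,0.53251676,-2.65328952],[.5045,.1385,.0976],[.963,-.09,.254,.011])]
def fk(q,P,s,b):
    # P: base xyz offset... lengths, lateral offsets
    x0,y0,z0,a1,L1,a2,L2,a3,L3=P[:9]
    T=R.from_euler('z',b); p=np.array([x0,y0,z0])
    def rot(ax,a):
        nonlocal T; T=T*R.from_euler(ax,a)
    def tr(v):
        nonlocal p; p=p+T.apply(v)
    rot('z',s[0]*q[0]);tr([a1,0,0]);rot('y',q[1]);rot('z',s[1]*q[2]);tr([a2,0,L1]);rot('y',q[3]);rot('z',s[2]*q[4]);tr([a3,0,L2]);rot('y',q[5]);rot('z',s[3]*q[6]+P[9]);tr([0,0,L3])
    return p,T
def res(v,s,D=D):
    r=[]
    for q,p,o in D:
        pp,T=fk(q,v[1:],s,v[0]); r+=list((pp-p)*1)+list((T.inv()*R.from_quat(o)).as_rotvec()*.3)
    return np.array(r)
if __name__=='__main__':
    out=[]
    for s in itertools.product([1,-1],repeat=4):
      for b in (0,1.57,3.14,-1.57):
       for f in (0,1.57,3.14,-1.57):
        r=least_squares(res,[b,0,0,.3,0,.4,0,.4,0,.25,f],args=(s,));out.append((r.cost,s,r.x))
    out.sort(key=lambda t:t[0])
    for o in out[:3]:print(o[0],o[1],o[2].round(4))
    np.save('kin.npy',out[0][2]);print(res(out[0][2],out[0][1]).round(3).reshape(5,6), out[0][1])
E
python3 kin.py
```

```text
2.5369251737620858e-05 (-1, -1, -1, -1) [-0.0151 -0.0203 -0.0342  0.3382 -0.0216  0.4349  0.0086  0.5169  0.0163
  0.3922  1.557 ]
2.5369251737621577e-05 (-1, -1, -1, -1) [-0.0151 -0.0203 -0.0342  0.3382 -0.0216  0.4349  0.0086  0.5169  0.0163
  0.3922  1.557 ]
2.5369251737621658e-05 (-1, -1, -1, -1) [ 6.2681 -0.0203 -0.0342  0.3382 -0.0216  0.4349  0.0086  0.5169  0.0163
  0.3922  1.557 ]
[[ 0.001 -0.002 -0.001 -0.    -0.    -0.   ]
 [-0.001  0.002  0.    -0.     0.    -0.   ]
 [ 0.003 -0.001  0.001  0.002 -0.     0.   ]
 [-0.001 -0.001 -0.001  0.002  0.     0.   ]
 [-0.002  0.001  0.001  0.002 -0.     0.   ]] (-1, -1, -1, -1)
```

```bash
cat > sim.py <<'E'
from kin import *
V=np.load('kin.npy');S=(-1,-1,-1,-1)
F=lambda q:fk(q,V[1:],S,V[0])
LO=np.array([-2.58,-.38,-1.3,.25,-1.5,.08,-2.65]);HI=np.array([2.58,2.09,1.39,2.4,4.64,2.09,2.65]);VM=np.array([2.22,2.22,2.79,2.79,3.14,3.14,3.14])
def jac(q):
    p,T=F(q);J=np.zeros((6,7))
    for i in range(7):
        d=np.array(q,float);d[i]+=1e-5;pp,TT=F(d);J[:3,i]=(pp-p)/1e-5;J[3:,i]=(TT*T.inv()).as_rotvec()/1e-5
    return J
def step(q,p,T,lam=.02,k0=0,q0=None,n=10,W=np.ones(7)):
    q=np.array(q,float)
    for _ in range(n):
        pc,Tc=F(q);e=np.r_[p-pc,(T*Tc.inv()).as_rotvec()]
        J=jac(q)*W;Ji=J.T@np.linalg.inv(J@J.T+lam**2*np.eye(6))
        dq=W*(Ji@e)
        if q0 is not None: dq+=k0*(np.eye(7)-Ji@J)@(q0-q)
        q=q+dq
    return q
def run(q,rows,**k):
    p0,T0=F(q);out=[q]
    for sh,tu in rows:
        p=p0+T0.apply(np.array(sh)/1e3);T=T0*R.from_rotvec(np.radians(tu))
        pc,Tc=F(q);d=p-pc;L=np.linalg.norm(d);d*=min(1,.05/max(L,1e-9));w=(T*Tc.inv()).as_rotvec();L=np.linalg.norm(w);w*=min(1,.15/max(L,1e-9))
        dq=step(q,pc+d,R.from_rotvec(w)*Tc,**k)-q
        f=max(1,np.max(abs(dq)/(VM*.07)));q=np.clip(q+dq/f,LO,HI);out.append(q)
    return np.array(out)
P1=[[[45,-36,-45],[0,0,3]],[[90,-72,-48],[0,0,6]],[[135,-108,-48],[0,0,9]],[[180,-144,-48],[0,0,12]],[[226,-180,-48],[0,0,15]],[[270,-216,-48],[0,0,18]],[[316,-252,-48],[0,0,21]],[[362,-290,-48],[0,0,21.8]]]
P2=[[[30,0,-20],[0,0,0]]]+[[[60,0,-40],[0,0,0]]]*4
P3=[[[0,-48,0],[0,0,0]],[[0,-96,0],[-.4,4,1.5]],[[0,-144,20],[-.8,8,3]],[[0,-190,40],[-1.2,12,4.5]],[[0,-240,60],[-1.6,16,6]],[[0,-290,80],[-2,20,7.5]],[[0,-340,100],[-2.4,24,9]],[[0,-380,120],[-3,30,11.1]]]
P4=[[[-15,-25,0],[0,.3,.2]],[[-30,-50,10],[0,.6,.3]]]+[[[-46,-65,25],[0,.6,.3]]]*3
P5=[[[0,-3,25],[0,.2,0]],[[0,-3,50],[0,.3,0]],[[0,-3,75],[0,.3,0]],[[0,-3,95],[0,.3,0]],[[0,-3,100],[0,.3,0]],[[0,-3,100],[0,.3,0]]]
if __name__=='__main__':
  np.set_printoptions(precision=2,suppress=True)
  for k in (dict(lam=.02),dict(lam=.1),dict(lam=.05,k0=.05,q0=np.array(D[0][0])),dict(lam=.02,W=np.sqrt(VM))):
    q=np.array(D[0][0]);print('---')
    for P in(P1,P2,P3,P4,P5): q=run(q,P,**k)[-1];print(q)
  print('real');[print(np.array(d[0])) for d in D[1:]]
E
python3 sim.py
```

```text
---
[ 0.7   0.04 -0.24  1.71  0.01  1.39 -1.11]
[ 0.67  0.16 -0.27  1.52  0.04  1.48 -1.18]
[ 0.49 -0.33 -0.84  2.21  0.03  0.72 -2.16]
[ 0.63 -0.29 -1.17  2.22  0.14  0.66 -2.45]
[ 1.07  0.07 -1.3   2.27  0.72  0.51 -2.65]
---
[ 0.7   0.04 -0.24  1.71  0.01  1.39 -1.11]
[ 0.67  0.16 -0.27  1.52  0.04  1.48 -1.18]
[ 0.49 -0.34 -0.85  2.21  0.03  0.72 -2.16]
[ 0.65 -0.3  -1.19  2.22  0.12  0.65 -2.44]
[ 1.12 -0.05 -1.3   2.27  0.48  0.46 -2.51]
---
[ 0.75  0.04 -0.29  1.71  0.01  1.39 -1.11]
[ 0.66  0.15 -0.27  1.52  0.04  1.48 -1.18]
[ 0.83 -0.38 -1.03  2.21 -0.39  0.78 -1.78]
[ 0.94 -0.38 -1.27  2.23 -0.61  0.78 -1.79]
[ 1.47 -0.29 -1.3   2.18 -0.65  0.77 -1.46]
---
[ 0.75  0.04 -0.29  1.71  0.01  1.39 -1.11]
[ 0.71  0.16 -0.33  1.52  0.05  1.48 -1.19]
[ 0.54 -0.36 -0.88  2.21 -0.02  0.71 -2.13]
[ 0.67 -0.33 -1.21  2.22  0.08  0.65 -2.41]
[ 1.15 -0.03 -1.3   2.27  0.53  0.45 -2.53]
real
[ 0.67  0.03 -0.21  1.72  0.01  1.39 -1.12]
[ 0.44 -0.31 -0.81  2.2   0.09  0.73 -2.21]
[ 0.53 -0.24 -1.1   2.21  0.24  0.68 -2.53]
[ 0.79 -0.08 -1.3   2.26  0.48  0.53 -2.65]
```

```bash
cat > route.py <<'E'
from sim import *
np.set_printoptions(precision=2,suppress=True)
n=np.array([-.4894,.0998,.8663]);n/=np.linalg.norm(n)
bx=np.array([-n[0],-n[1],0]);bx/=np.linalg.norm(bx);by=np.cross([0,0,1],bx);bxs=np.cross(by,n);bo=np.array([.5348,.1576,.0642])
def tilt(deg,yaw): # leaning back toward robot by deg
    return R.from_euler('z',yaw,degrees=True)*R.from_euler('y',-deg,degrees=True)*R.from_matrix(np.diag([1,-1,-1.]))
def goto(q,p,T,N=None):
    p0,T0=F(q);w=(T*T0.inv()).as_rotvec();N=N or int(np.ceil(max(np.linalg.norm(p-p0)/.045,np.linalg.norm(w)/.14,1)))
    lo=[];
    for i in range(1,N+1):
        q2=step(q,p0+(p-p0)*i/N,R.from_rotvec(w*i/N)*T0,lam=.01);q=q2;lo.append(q)
    return q,lo
def path(q,W,v=False):
    log=[q]
    for p,T in W:
        q,l=goto(q,np.array(p),T);log+=l
        if v:print(np.round(p,3),q)
    log=np.array(log);m=np.minimum(log-LO,HI-log).min(0);return q,m
if __name__=='__main__':
  q0=np.array(D[-1][0]);p0,T0=F(q0)
  pol=lambda r,a,z:np.array([r*np.cos(np.radians(a)),r*np.sin(np.radians(a)),z])
  for t in (0,8,15,22):
   for rs in (.6,.66):
    for zs in(.2,.25):
     for far in (-30,-60):
      yg=-11.53
      gp=bo-.0065*bxs+.006*n
      T=tilt(t,yg); up=-T.apply([0,0,1])
      W=[(p0-.06*T0.apply([0,0,1]),T0),([.48,.12,.22],tilt(25,yg)),([.48,-.2,.27],tilt(0,0)),(pol(.6,-30,.25),tilt(0,0))]
      W+=[(pol(rs,far,zs),tilt(0,far+20))]
      W+=[(pol(rs,a,zs),tilt(0,a+20+(-47*(max(a,-20)+20)/36 if a>-20 else 0))) for a in np.arange(far+8,17,8)]
      W+=[(gp+.1*up,T),(gp,T),(gp+.06*n,T)]
      q,m=path(q0,W);print(t,rs,zs,far,'end',q,'margin',m[1:].min().round(2),m)
E
python3 route.py
```

```text
0 0.6 0.2 -30 end [ 0.01  0.28 -0.44  1.78  0.13  1.11 -2.24] margin -0.0 [ 1.79  0.08 -0.    0.14  1.45  0.45 -0.  ]
0 0.6 0.2 -60 end [ 0.01  0.28 -0.44  1.78  0.13  1.11 -2.24] margin -0.0 [ 1.68  0.08 -0.    0.14  1.45  0.45 -0.  ]
0 0.6 0.25 -30 end [ 0.03  0.28 -0.45  1.78  0.14  1.11 -2.24] margin -0.0 [ 1.79  0.08 -0.    0.14  1.45  0.45 -0.  ]
0 0.6 0.25 -60 end [ 0.02  0.28 -0.45  1.78  0.14  1.11 -2.24] margin -0.0 [ 1.68  0.08 -0.    0.14  1.45  0.45 -0.  ]
0 0.66 0.2 -30 end [-0.03  0.28 -0.39  1.78  0.12  1.11 -2.23] margin -0.0 [ 1.79  0.08 -0.    0.14  1.45  0.45 -0.  ]
0 0.66 0.2 -60 end [-0.05  0.28 -0.37  1.78  0.11  1.11 -2.22] margin -0.0 [ 1.67  0.08 -0.    0.14  1.45  0.45 -0.  ]
0 0.66 0.25 -30 end [-0.02  0.28 -0.4   1.78  0.12  1.11 -2.23] margin -0.0 [ 1.79  0.08 -0.    0.14  1.45  0.45 -0.  ]
0 0.66 0.25 -60 end [-0.04  0.28 -0.38  1.78  0.11  1.11 -2.23] margin -0.0 [ 1.67  0.08 -0.    0.14  1.45  0.45 -0.  ]
8 0.6 0.2 -30 end [-0.01  0.18 -0.45  1.9   0.2   0.97 -2.32] margin -0.0 [ 1.79  0.08 -0.    0.14  1.45  0.45 -0.  ]
8 0.6 0.2 -60 end [-0.01  0.18
[... 2031 characters left out ...]
 0.05 -0.55  2.09  0.42  0.76 -2.6 ] margin -0.05 [ 1.79  0.08 -0.    0.14  1.45  0.45 -0.05]
22 0.6 0.25 -60 end [-0.03  0.05 -0.54  2.09  0.42  0.76 -2.6 ] margin -0.05 [ 1.68  0.08 -0.    0.14  1.45  0.45 -0.05]
22 0.66 0.2 -30 end [-0.12  0.05 -0.45  2.09  0.41  0.76 -2.6 ] margin -0.04 [ 1.79  0.08 -0.    0.14  1.45  0.45 -0.04]
22 0.66 0.2 -60 end [-0.14  0.05 -0.42  2.09  0.41  0.76 -2.6 ] margin -0.03 [ 1.67  0.08 -0.    0.14  1.45  0.45 -0.03]
22 0.66 0.25 -30 end [-0.1   0.05 -0.47  2.09  0.42  0.76 -2.6 ] margin -0.04 [ 1.79  0.08 -0.    0.14  1.45  0.45 -0.04]
22 0.66 0.25 -60 end [-0.12  0.05 -0.44  2.09  0.41  0.76 -2.6 ] margin -0.04 [ 1.67  0.08 -0.    0.14  1.45  0.45 -0.04]
```

```bash
cat > rows.py <<'E'
from go import *
from route import tilt,path,F,step,LO,HI
pol=lambda r,a,z:np.array([r*np.cos(np.radians(a)),r*np.sin(np.radians(a)),z])
def rows(W,ml=.045,ma=.14):
    st=robot.read_state();pc=p0=np.array(st['tool_pos']);Tc=T0=R.from_quat(st['ee_rot']);q=np.array(st['q']);k=0
    for p,T in W:
        w=(T*Tc.inv()).as_rotvec();N=int(np.ceil(max(np.linalg.norm(p-pc)/ml,np.linalg.norm(w)/ma,1)))
        for i in range(1,N+1):
            pp=pc+(np.array(p)-pc)*i/N;TT=R.from_rotvec(w*i/N)*Tc;k+=1
            print(k,(T0.inv().apply(pp-p0)*1000).round().astype(int).tolist(),np.degrees((T0.inv()*TT).as_rotvec()).round(1).tolist())
        pc,Tc=np.array(p),T
    q,m=path(q,W);print('q now',st['q'].round(2),'pred',q,'margin',m)
E
python3 - <<'E'
from rows import *
T0=R.from_quat(robot.read_state()['ee_rot']);p0=robot.read_state()['tool_pos']
rows([(p0-.06*T0.apply([0,0,1]),T0),([.48,.12,.22],tilt(25,-11.5)),([.48,-.2,.27],tilt(0,0)),(pol(.6,-30,.25),tilt(0,0))])
E
```

```text
1 [0, 0, -30] [0.0, 0.0, 0.0]
2 [0, 0, -60] [0.0, 0.0, 0.0]
3 [21, 10, -88] [-0.9, -2.2, 0.2]
4 [42, 20, -117] [-1.8, -4.5, 0.5]
5 [52, 60, -120] [-1.4, -7.6, -0.9]
6 [62, 99, -122] [-1.0, -10.7, -2.2]
7 [71, 138, -125] [-0.6, -13.9, -3.6]
8 [81, 177, -128] [-0.3, -17.0, -4.9]
9 [91, 216, -131] [0.1, -20.1, -6.3]
10 [101, 256, -133] [0.5, -23.3, -7.7]
11 [110, 295, -136] [0.9, -26.4, -9.0]
12 [120, 334, -139] [1.3, -29.5, -10.4]
13 [134, 365, -124] [1.3, -29.5, -10.4]
14 [147, 395, -110] [1.3, -29.5, -10.4]
15 [161, 426, -95] [1.3, -29.5, -10.4]
q now [ 0.79 -0.08 -1.3   2.26  0.48  0.53 -2.65] pred [ 0.6   0.26 -0.18  1.51  0.05  1.38 -1.16] margin [ 1.79  0.08 -0.    0.14  1.45  0.45 -0.  ]
```

Emit:
jog_arm(
  plan=[
    [[0,0,-30],[0,0,0],0.4],
    [[0,0,-60],[0,0,0],0.4],
    [[21,10,-88],[-0.9,-2.2,0.2],0.4],
    [[42,20,-117],[-1.8,-4.5,0.5],0.4],
    [[52,60,-120],[-1.4,-7.6,-0.9],0.4],
    [[62,99,-122],[-1,-10.7,-2.2],0.4],
    [[71,138,-125],[-0.6,-13.9,-3.6],0.4],
    [[81,177,-128],[-0.3,-17,-4.9],0.4],
  ],
)

```text
time: 4.2
tool_pos: [0.4798, -0.0403, 0.2461]
ee_rot: [0.993, -0.048, 0.108, 0.011]
wrist_force: [1.0, 1.4, 0.2]
grip_width: 0.598
grip_force: 0.0
```

Run:
```python
from rows import *
rows([([.48,-.2,.27],tilt(0,0)),(pol(.6,-30,.25),tilt(0,-10))])
```

```text
1 [5, 40, -5] [0.3, -3.1, -1.4]
2 [10, 80, -9] [0.6, -6.2, -2.8]
3 [15, 119, -14] [0.9, -9.3, -4.1]
4 [20, 159, -18] [1.2, -12.4, -5.5]
5 [35, 191, -8] [0.9, -12.5, -2.2]
6 [49, 223, 3] [0.5, -12.5, 1.1]
7 [64, 255, 13] [0.2, -12.5, 4.5]
q now [ 0.52 -0.18 -0.48  1.97 -0.07  1.12 -1.61] pred [ 0.67  0.26 -0.27  1.51  0.07  1.38 -1.34] margin [1.91 0.2  0.82 0.43 1.43 0.7  1.04]
```

Emit:
jog_arm(
  plan=[
    [[5,40,-5],[0.3,-3.1,-1.4],0.4],
    [[10,80,-9],[0.6,-6.2,-2.8],0.4],
    [[15,119,-14],[0.9,-9.3,-4.1],0.4],
    [[20,159,-18],[1.2,-12.4,-5.5],0.4],
    [[35,191,-8],[0.9,-12.5,-2.2],0.4],
    [[49,223,3],[0.5,-12.5,1.1],0.4],
    [[64,255,13],[0.2,-12.5,4.5],0.4],
    [[64,255,13],[0.2,-12.5,4.5],0.4],
  ],
)

```text
time: 5.0
tool_pos: [0.519, -0.3041, 0.2473]
ee_rot: [0.996, -0.092, -0.001, -0.0]
wrist_force: [-0.4, 0.4, 0.8]
grip_width: 0.601
grip_force: 0.0
```

Run:
```python
from rows import *
gp=bp(-.0065,0,.008);T=tilt(12,-11.53);up=-T.apply([0,0,1])
W=[(pol(.64,a,.22),tilt(0,a+20-(47*(a+20)/36 if a>-20 else 0))) for a in np.arange(-22,17,8)]
rows(W+[(gp+.08*up,T)])
rows(W+[(gp+.08*up,T),(gp,T)])
```

```text
1 [20, -26, 9] [-0.0, 0.0, -2.9]
2 [41, -51, 18] [-0.0, 0.1, -5.7]
3 [61, -77, 27] [-0.0, 0.1, -8.6]
4 [67, -121, 27] [-0.0, 0.1, -8.7]
5 [73, -165, 27] [-0.0, 0.1, -8.7]
6 [72, -210, 27] [-0.0, 0.1, -7.5]
7 [72, -255, 27] [-0.0, 0.1, -6.3]
8 [65, -299, 27] [-0.0, 0.1, -5.1]
9 [59, -343, 27] [-0.0, 0.1, -3.9]
10 [46, -386, 27] [-0.0, 0.1, -2.6]
11 [33, -429, 27] [-0.0, 0.1, -1.4]
12 [1, -436, 46] [-0.0, 3.1, -0.8]
13 [-31, -443, 64] [-0.1, 6.1, -0.2]
14 [-63, -450, 83] [-0.1, 9.1, 0.4]
15 [-95, -457, 101] [-0.1, 12.1, 1.0]
q now [ 0.66  0.24 -0.25  1.54  0.06  1.37 -1.35] pred [ 0.02  0.13 -0.5   1.91  0.23  0.96 -2.35] margin [1.92 0.51 0.8  0.49 1.56 0.71 0.3 ]
1 [20, -26, 9] [-0.0, 0.0, -2.9]
2 [41, -51, 18] [-0.0, 0.1, -5.7]
3 [61, -77, 27] [-0.0, 0.1, -8.6]
4 [67, -121, 27] [-0.0, 0.1, -8.7]
5 [73, -165, 27] [-0.0, 0.1, -8.7]
6 [72, -210, 27] [-0.0, 0.1, -7.5]
7 [72, -255, 27] [-0.0, 0.1, -6.3]
8 [65, -299, 27] [-0.0, 0.1, -5.1]
9 [59, -343, 27] [-0.0, 0.1, -3.9]
10 [46, -386, 27] [-0.0, 0.1, -2.6]
11 [33, -429, 27] [-0.0, 0.1, -1.4]
12 [1, -436, 46] [-0.0, 3.1, -0.8]
13 [-31, -443, 64] [-0.1, 6.1, -0.2]
14 [-63, -450, 83] [-0.1, 9.1, 0.4]
15 [-95, -457, 101] [-0.1, 12.1, 1.0]
16 [-87, -457, 140] [-0.1, 12.1, 1.0]
17 [-79, -457, 180] [-0.1, 12.1, 1.0]
q now [ 0.66  0.24 -0.25  1.54  0.06  1.37 -1.35] pred [ 0.    0.27 -0.48  1.93  0.34  0.83 -2.43] margin [1.92 0.51 0.8  0.47 1.56 0.71 0.22]
```

Emit:
jog_arm(
  plan=[
    [[20,-26,9],[0,0,-2.9],0.4],
    [[41,-51,18],[0,0,-5.7],0.4],
    [[61,-77,27],[0,0,-8.6],0.4],
    [[67,-121,27],[0,0,-8.7],0.4],
    [[73,-165,27],[0,0,-8.7],0.4],
    [[72,-210,27],[0,0,-7.5],0.4],
    [[72,-255,27],[0,0,-6.3],0.4],
    [[65,-299,27],[0,0,-5.1],0.4],
  ],
)

```text
time: 5.8
tool_pos: [0.6366, -0.0141, 0.2227]
ee_rot: [0.999, -0.044, 0.001, -0.001]
wrist_force: [0.8, 0.9, -0.5]
grip_width: 0.6
grip_force: 0.0
```

Run:
```python
from rows import *
gp=bp(-.0065,0,.008);T=tilt(12,-11.53);up=-T.apply([0,0,1])
rows([(pol(.64,8,.22),tilt(0,-10)),(pol(.62,16,.22),tilt(3,-11.5)),(gp+.06*up,T)])
```

```text
1 [-4, -34, 1] [-0.0, -0.0, 1.6]
2 [-8, -68, 2] [-0.1, -0.0, 3.3]
3 [-12, -103, 3] [-0.1, -0.1, 4.9]
4 [-27, -129, 3] [-0.1, 0.9, 5.4]
5 [-42, -155, 3] [-0.2, 1.9, 5.9]
6 [-57, -181, 3] [-0.3, 2.9, 6.4]
7 [-84, -175, 34] [-0.4, 5.9, 6.4]
8 [-111, -170, 65] [-0.6, 8.9, 6.4]
9 [-139, -164, 96] [-0.8, 11.9, 6.4]
q now [ 0.27  0.34 -0.41  1.48  0.13  1.35 -1.8 ] pred [ 0.    0.16 -0.48  1.92  0.25  0.93 -2.37] margin [2.31 0.54 0.82 0.48 1.63 0.71 0.28]
```

Emit:
jog_arm(
  plan=[
    [[-4,-30,1],[0,0,1.6],0.4],
    [[-8,-60,2],[0,0,3.3],0.4],
    [[-12,-85,3],[0,0,4.9],0.4],
    [[-27,-115,3],[-0.1,0.9,5.4],0.4],
    [[-42,-140,3],[-0.2,1.9,5.9],0.4],
    [[-57,-155,3],[-0.3,2.9,6.2],0.4],
    [[-84,-155,34],[-0.4,5.9,6.2],0.4],
    [[-84,-155,34],[-0.4,5.9,6.2],0.4],
  ],
)

```text
time: 6.6
tool_pos: [0.556, 0.1455, 0.1808]
ee_rot: [0.994, -0.095, 0.045, 0.009]
wrist_force: [-0.6, -1.6, -1.4]
grip_width: 0.6
grip_force: 0.0
```

Run:
```python
from rows import *
gp=bp(-.0065,0,.008);T=tilt(12,-11.53);up=-T.apply([0,0,1])
rows([(gp+.05*up,T)],ml=.035)
```

```text
1 [-16, -3, 20] [0.1, 2.3, 0.2]
2 [-33, -6, 40] [0.3, 4.5, 0.4]
3 [-49, -9, 60] [0.4, 6.8, 0.7]
q now [ 0.07  0.19 -0.49  1.76  0.16  1.15 -2.23] pred [ 0.02  0.18 -0.49  1.92  0.27  0.91 -2.38] margin [2.51 0.56 0.81 0.48 1.66 0.83 0.27]
```

Emit:
jog_arm(
  plan=[
    [[-16,-3,20],[0.1,2.3,0.2],0.4],
    [[-33,-6,40],[0.3,4.5,0.4],0.4],
    [[-49,-9,60],[0.4,6.8,0.7],0.4],
    [[-49,-9,60],[0.4,6.8,0.7],0.45],
    [[-49,-9,60],[0.4,6.8,0.7],0.45],
  ],
)

```text
time: 7.1
tool_pos: [0.5262, 0.1623, 0.124]
ee_rot: [0.988, -0.103, 0.11, 0.008]
wrist_force: [0.3, 0.2, 0.6]
grip_width: 0.561
grip_force: 0.0
```

Run:
```python
from rows import *
gp=bp(-.0065,0,.008);T=tilt(12,-11.53)
rows([(gp,T)],ml=.02)
s=snap('wrist');save(s,'pics/g2.png',None,1.5)
```

```text
1 [-4, 1, 18] [-0.1, -0.2, -0.1]
2 [-8, 2, 36] [-0.2, -0.5, -0.3]
3 [-13, 3, 55] [-0.4, -0.7, -0.4]
q now [ 0.02  0.11 -0.51  1.98  0.24  0.9  -2.4 ] pred [ 0.01  0.27 -0.49  1.93  0.34  0.83 -2.43] margin [2.56 0.49 0.79 0.42 1.74 0.75 0.22]
```

View pics/g2.png

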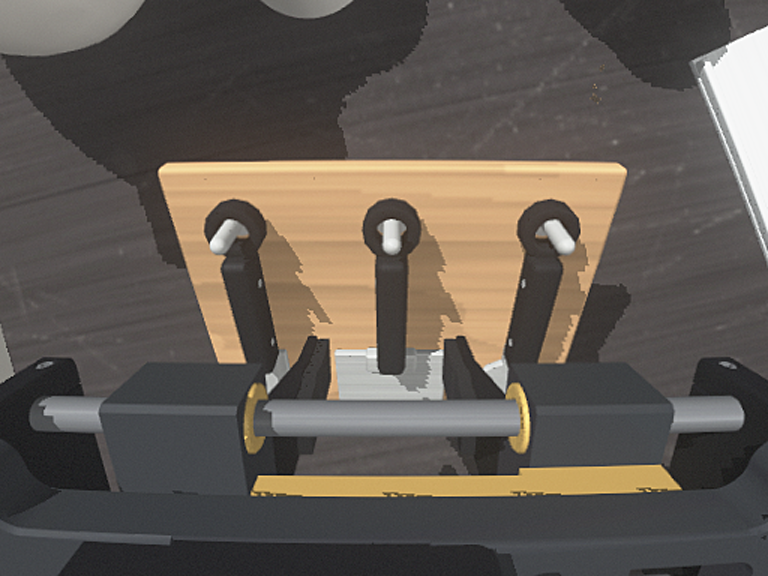

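The handle (391,310) hangs centred between the fingers, at (320,380) and (455,380). Now I descend.

Emit:
jog_arm(
  plan=[
    [[-4,1,18],[-0.1,-0.2,-0.1],0.45],
    [[-8,2,36],[-0.2,-0.5,-0.3],0.45],
    [[-10,2,45],[-0.3,-0.6,-0.3],0.45],
    [[-12,3,51],[-0.4,-0.7,-0.4],0.45],
    [[-13,3,55],[-0.4,-0.7,-0.4],0.45],
    [[-13,3,55],[-0.4,-0.7,-0.4],0.45],
  ],
)

```text
time: 7.75
tool_pos: [0.5251, 0.1592, 0.0662]
ee_rot: [0.989, -0.101, 0.104, 0.011]
wrist_force: [0.2, 0.4, -0.8]
grip_width: 0.549
grip_force: 0.0
```

Run:
```python
from rows import *
st=robot.read_state();p=np.array(st['tool_pos'])-bo
print('tcp in board',p@bxs,p@by,p@n,st['q'].round(2),st['wrist_force'].round(1))
```

```text
tcp in board -0.007522400399532688 -0.00034694790210550646 0.00669648085953242 [ 0.    0.19 -0.5   2.03  0.31  0.81 -2.46] [ 0.2  0.4 -0.8]
```

Good. Now I close.

Emit:
jog_arm(
  plan=[
    [[0,0,0],[0,0,0],0.8],
    [[0,0,0],[0,0,0],1],
    [[0,0,0],[0,0,0],1],
    [[0,0,0],[0,0,0],1],
    [[0,0,0],[0,0,0],1],
    [[0,0,0],[0,0,0],1],
  ],
  grip_force=45,
)

```text
time: 8.35
tool_pos: [0.5252, 0.1593, 0.0667]
ee_rot: [0.989, -0.101, 0.104, 0.011]
wrist_force: [-0.1, 1.3, 0.9]
grip_width: 0.18
grip_force: 45.0
```

Run:
```python
from rows import *
st=robot.read_state();p0=np.array(st['tool_pos']);T=R.from_quat(st['ee_rot'])
rows([(p0+.06*n,T)],ml=.015)
```

```text
1 [-5, 0, -14] [0.0, 0.0, 0.0]
2 [-9, 0, -29] [0.0, 0.0, 0.0]
3 [-14, 0, -43] [0.0, 0.0, 0.0]
4 [-19, 0, -57] [0.0, 0.0, 0.0]
q now [ 0.    0.19 -0.5   2.03  0.31  0.81 -2.46] pred [ 0.02  0.14 -0.51  1.96  0.25  0.91 -2.39] margin [2.56 0.52 0.79 0.37 1.75 0.73 0.19]
```

Emit:
jog_arm(
  plan=[
    [[-3,0,-9],[0,0,0],1],
    [[-6,0,-19],[0,0,0],1],
    [[-10,0,-30],[0,0,0],1],
    [[-14,0,-43],[0,0,0],1],
    [[-19,0,-57],[0,0,0],1],
    [[-19,0,-57],[0,0,0],1],
    [[-19,0,-57],[0,0,0],1],
  ],
)

```text
time: 9.05
tool_pos: [0.4953, 0.1654, 0.1188]
ee_rot: [0.989, -0.101, 0.104, 0.011]
wrist_force: [0.3, -0.2, -2.3]
grip_width: 0.176
grip_force: 45.0
```

Run:
```python
from rows import *
s=snap('wrist');save(s,'pics/l.png',None,1.2)
st=robot.read_state();p=np.array(st['tool_pos'])-bo;print((p@bxs,p@by,p@n))
```

```text
(np.float64(-0.007891340951017988), np.float64(-0.00046930662656333134), np.float64(0.06697383171227478))
```

View pics/l.png

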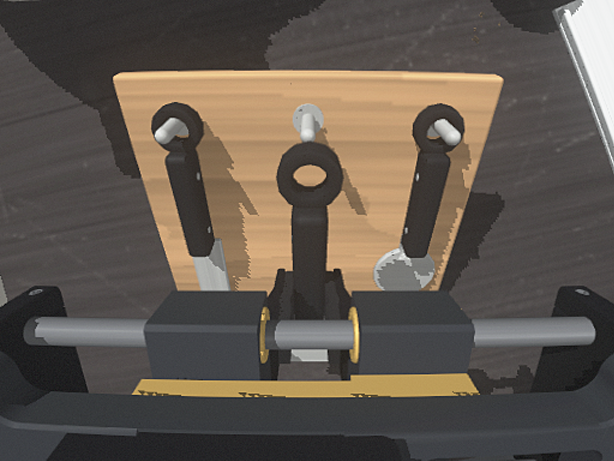

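The scraper is off its peg: the eye at (309,175) is clear of the bare peg at (308,115), and the other two tools still hang. I'll measure its pose in the grip.

Run:
```python
from rows import *
s=snap('wrist');st=robot.read_state();T=R.from_quat(st['ee_rot']);t=np.array(st['tool_pos'])
P=cloud(s);Q=T.inv().apply(P.reshape(-1,3)-t).reshape(P.shape)*1000
g=s['pixels'].max(2)
nb=T.inv().apply(n);ex=T.inv().apply(bxs);print('nominal scraper x,z in tool',ex.round(3),nb.round(3))
# handle/eye points: dark, tool y within 20, tool x>12
def sel(u0,u1,v0,v1,off):
    A=Q[v0:v1,u0:u1].reshape(-1,3);A=A[(g[v0:v1,u0:u1].ravel()<90)&(A[:,2]>-60)&(A[:,2]<30)]
    print(len(A),A.mean(0).round(1),A.std(0).round(1));return A
H=sel(250,266,185,222,20)
c=H.mean(0);U=np.linalg.svd(H-c)[2];print('handle dir',(U[0]*np.sign(U[0][0])).round(3),'normal',U[2].round(3))
L=sel(235,240,140,150,12);M=sel(275,280,140,150,12);N=sel(252,263,122,127,12)
rows([(t+np.array([0,0,.08]),T)])
```

```text
nominal scraper x,z in tool [ 0.95 -0.   -0.31] [-0.31  0.   -0.95]
590 [ 34.7   1.  -25.9] [6.7 2.4 2.2]
handle dir [ 0.95  0.   -0.31] normal [0.31 0.01 0.95]
49 [ 65.5  -8.9 -27.4] [1.4 0.7 0.8]
50 [ 65.5  10.4 -27.6] [1.5 0.7 0.9]
55 [ 75.2   0.8 -28.2] [0.6 1.5 1.5]
1 [8, 0, -39] [0.0, 0.0, 0.0]
2 [17, 0, -78] [0.0, 0.0, 0.0]
q now [ 0.01  0.07 -0.53  2.03  0.22  0.9  -2.41] pred [ 0.04  0.04 -0.51  1.88  0.17  1.06 -2.31] margin [2.54 0.42 0.77 0.37 1.67 0.82 0.24]
```

```bash
cat > tgt.py <<'E'
from rows import *
M=np.c_[[.9507,0,-.31],[0,-1,0],[-.31,0,-.9507]]
ot=np.array([.0132,0,.0024])
YAW=13.5;tc=np.array([.568,-.176]);c,s_=np.cos(np.radians(YAW)),np.sin(np.radians(YAW))
def tw(x,y,z): return np.array([tc[0]+x*c-y*s_,tc[1]+x*s_+y*c,z])
TR=R.from_euler('z',YAW,degrees=True)*R.from_matrix(M.T)
def tcp(x,y,z): return tw(x,y,z)-TR.apply(ot)
E
python3 - <<'E'
from tgt import *
import pickle
a,b=pickle.load(open('s.pkl','rb'));print('jars',pts(a,[(382/1.5,165/1.5),(440/1.5,186/1.5),(290/1.5,185/1.5),(240/1.5,150/1.5)]).round(3))
st=robot.read_state();T=R.from_quat(st['ee_rot']);t=np.array(st['tool_pos'])
print(tcp(.024,.02,.004),TR.as_matrix().round(2),'cam',tcp(.024,.02,.004)+TR.apply([.084,0,-.162]))
rows([(t+np.array([.02,0,.1]),T),(pol(.6,6,.24),tilt(0,-6)),(pol(.6,-8,.24),tilt(-8,6)),(tcp(.024,.02,.1),TR)],ml=.04)
E
```

```text
jars [[ 0.8  -0.01  0.14]
 [ 0.79 -0.13  0.03]
 [ 0.79  0.16  0.06]
 [ 0.84  0.25  0.12]]
[ 0.58 -0.15  0.01] [[ 0.92  0.23 -0.3 ]
 [ 0.22 -0.97 -0.07]
 [-0.31  0.   -0.95]] cam [ 0.7  -0.12  0.14]
1 [13, -1, -31] [0.0, 0.0, 0.0]
2 [27, -3, -63] [0.0, 0.0, 0.0]
3 [40, -4, -94] [0.0, 0.0, 0.0]
4 [66, 17, -94] [0.2, -3.0, -1.4]
5 [91, 38, -94] [0.3, -6.0, -2.8]
6 [117, 59, -94] [0.5, -9.0, -4.2]
7 [143, 80, -94] [0.6, -11.9, -5.7]
8 [149, 116, -93] [0.6, -13.9, -8.7]
9 [156, 152, -92] [0.6, -15.9, -11.7]
10 [163, 188, -90] [0.7, -17.8, -14.7]
11 [169, 224, -89] [0.7, -19.8, -17.8]
12 [161, 242, -56] [0.2, -22.2, -19.7]
13 [153, 260, -24] [-0.3, -24.7, -21.6]
14 [145, 278, 9] [-0.8, -27.1, -23.5]
15 [137, 296, 41] [-1.3, -29.5, -25.4]
q now [ 0.01  0.07 -0.53  2.03  0.22  0.9  -2.41] pred [ 0.33  0.66 -0.32  1.31  0.28  1.51 -1.35] margin [2.25 0.44 0.77 0.37 1.63 0.54 0.24]
```

Emit:
jog_arm(
  plan=[
    [[13,-1,-31],[0,0,0],1],
    [[27,-3,-63],[0,0,0],1],
    [[40,-4,-94],[0,0,0],1],
    [[66,17,-94],[0.2,-3,-1.4],1],
    [[91,38,-94],[0.3,-6,-2.8],1],
    [[117,59,-94],[0.5,-9,-4.2],1],
    [[143,80,-94],[0.6,-11.9,-5.7],1],
    [[143,80,-94],[0.6,-11.9,-5.7],1],
  ],
)

```text
time: 9.95
tool_pos: [0.6, 0.0563, 0.2381]
ee_rot: [0.998, -0.056, -0.001, 0.001]
wrist_force: [1.0, -0.5, -1.2]
grip_width: 0.179
grip_force: 45.0
```

Run:
```python
from tgt import *
print(robot.read_state()['grip_width'],robot.read_state()['tool_pos'])
rows([(pol(.6,-8,.24),tilt(-8,6)),(tcp(.024,.02,.1),TR)],ml=.04)
```

```text
0.17900892213655828 [0.6  0.06 0.24]
1 [2, 35, 0] [-0.2, -2.0, -3.1]
2 [5, 70, -1] [-0.4, -3.9, -6.2]
3 [7, 105, -1] [-0.6, -5.9, -9.3]
4 [10, 140, -2] [-0.7, -7.9, -12.4]
5 [7, 157, 32] [-1.3, -10.3, -14.2]
6 [4, 175, 65] [-1.9, -12.8, -16.1]
7 [2, 193, 99] [-2.5, -15.3, -17.9]
8 [-1, 211, 132] [-3.0, -17.8, -19.7]
q now [ 0.16  0.26 -0.39  1.54  0.1   1.36 -1.93] pred [ 0.31  0.65 -0.29  1.31  0.27  1.51 -1.34] margin [2.27 0.64 0.91 0.86 1.6  0.55 0.72]
```

Emit:
jog_arm(
  plan=[
    [[2,35,0],[-0.2,-2,-3.1],1],
    [[5,70,-1],[-0.4,-3.9,-6.2],1],
    [[7,105,-1],[-0.6,-5.9,-9.3],1],
    [[10,140,-2],[-0.7,-7.9,-12.4],1],
    [[7,157,32],[-1.3,-10.3,-14.2],1],
    [[4,175,65],[-1.9,-12.8,-16.1],1],
    [[2,193,90],[-2.5,-15.3,-17.9],1],
    [[-1,211,110],[-3,-17.8,-19.7],1],
  ],
)

```text
time: 10.75
tool_pos: [0.5733, -0.1476, 0.1274]
ee_rot: [0.98, 0.12, -0.156, 0.018]
wrist_force: [-0.1, 0.7, -1.9]
grip_width: 0.179
grip_force: 45.0
```

Emit:
jog_arm(
  plan=[
    [[0,0,0],[0,0,0],1],
    [[0,0,0],[0,0,0],1],
  ],
)

```text
time: 10.95
tool_pos: [0.5744, -0.1463, 0.1297]
ee_rot: [0.981, 0.119, -0.154, 0.018]
wrist_force: [0.5, 0.0, -1.5]
grip_width: 0.18
grip_force: 45.0
```

Run:
```python
from tgt import *
import pickle
a=snap('top');b=snap('side');pickle.dump((a,b),open('s2.pkl','wb'))
i=b['pixels'][200:300,170:330,::-1];cv2.imwrite('pics/s2.png',cv2.resize(i,None,fx=5,fy=5,interpolation=cv2.INTER_CUBIC))
# check blade pose with wrist depth: eye/handle
s=snap('wrist');pickle.dump(s,open('w2.pkl','wb'))
st=robot.read_state();T=R.from_quat(st['ee_rot']);t=np.array(st['tool_pos']);print(st['q'].round(2))
Q=T.inv().apply(cloud(s).reshape(-1,3)-t).reshape(384,512,3)*1000;g=s['pixels'].max(2)
A=Q[185:222,250:266].reshape(-1,3);A=A[(g[185:222,250:266].ravel()<90)&(A[:,2]>-60)&(A[:,2]<30)]
U=np.linalg.svd(A-A.mean(0))[2];print(A.mean(0),U[0],U[2])
rows([(tcp(.024,.02,.02),TR)],ml=.02)
```

```text
[ 0.33  0.51 -0.31  1.45  0.23  1.5  -1.35]
[ 34.33   1.04 -25.17] [-0.95  0.    0.31] [ 0.31 -0.01  0.95]
1 [5, 1, 17] [0.0, -0.1, 0.1]
2 [10, 3, 34] [0.0, -0.1, 0.1]
3 [15, 4, 51] [0.1, -0.2, 0.2]
4 [20, 5, 67] [0.1, -0.2, 0.3]
5 [25, 6, 84] [0.1, -0.3, 0.3]
6 [30, 8, 101] [0.1, -0.4, 0.4]
q now [ 0.33  0.51 -0.31  1.45  0.23  1.5  -1.35] pred [ 0.31  0.74 -0.28  1.35  0.29  1.39 -1.36] margin [2.25 0.89 0.99 0.95 1.73 0.59 1.29]
```

View pics/s2.png

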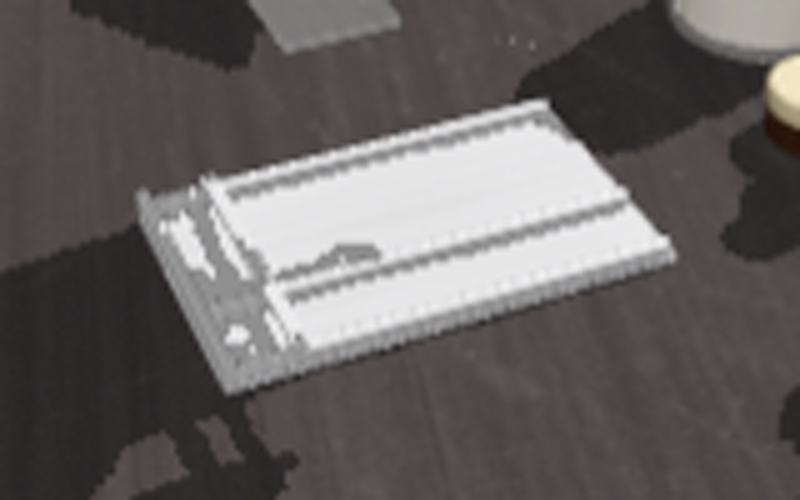

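The side view shows the tray empty, the blade above it (320,20), near outer corner (230,392) and far rib top ending at (548,103). I cross-check the tray's lateral position.

Run:
```python
from tgt import *
import pickle
np.set_printoptions(precision=4,suppress=True)
a,b=pickle.load(open('s2.pkl','rb'))
f=lambda L:[(170+u/5-.4,200+v/5-.4) for u,v in L]
z=np.array([0,0,1.])
def T(nm,L,h):
    P=plane(b,f(L),z,h)[:,:2]-tc;print(nm,np.c_[P@[c,s_],P@[-s_,c]].tolist())
T('left rib outer top(64,64)',[(205,177),(545,99)],.012)
T('right outer bottom(-64)',[(232,394),(677,262)],.0)
T('right outer top(-64)',[(300,350),(670,236)],.012)
T('mid rib near top (-24)',[(275,285),(625,200)],.012)
T('closed outer (-110)',[(138,205),(228,393)],.009)
# top view, tray mask rect
for nm,s in(('old',pickle.load(open('s.pkl','rb'))[0]),):
    for h in (.008,):
        g=s['pixels'].min(2);k=np.zeros_like(g);k[155:255,275:347]=(g[155:255,275:347]>110)
        k=cv2.morphologyEx(k,cv2.MORPH_OPEN,np.ones((3,3),np.uint8))
        v,u=np.nonzero(k);P=plane(s,np.c_[u,v],z,h)[:,:2]
        print(nm,cv2.minAreaRect((P*1000).astype(np.float32)),P.mean(0))
```

```text
left rib outer top(64,64) [[-0.07274495945863312, 0.07205683491838935], [0.1082752065086612, 0.06587162387697341]]
right outer bottom(-64) [[-0.1054213209144398, -0.06201005663843292], [0.11233097766459993, -0.06211968723900064]]
right outer top(-64) [[-0.07376398902865135, -0.060494325159075976], [0.11065593765894009, -0.05681640219956976]]
mid rib near top (-24) [[-0.06901902734838383, -0.016318069338468525], [0.10475810886013287, -0.02464122609682773]]
closed outer (-110) [[-0.10772094553482393, 0.06754704637484349], [-0.10947235611255375, -0.06997647054638144]]
old ((569.50146484375, -175.15240478515625), (225.75816345214844, 134.87149047851562), 13.522720336914062) [ 0.568  -0.1753]
```

```bash
sed -i 's/tc=np.array(\[.568,-.176\])/tc=np.array([.569,-.1755])/' tgt.py
python3 - <<'E'
from tgt import *
rows([(tcp(.024,.02,.024),TR),(tcp(.024,.02,.010),TR)],ml=.03)
E
```

```text
1 [7, 2, 24] [0.0, -0.1, 0.1]
2 [15, 4, 48] [0.1, -0.2, 0.2]
3 [22, 6, 73] [0.1, -0.3, 0.3]
4 [30, 7, 97] [0.1, -0.4, 0.4]
5 [34, 7, 110] [0.1, -0.4, 0.4]
q now [ 0.33  0.51 -0.31  1.45  0.23  1.5  -1.35] pred [ 0.3   0.75 -0.28  1.35  0.29  1.38 -1.37] margin [2.25 0.89 0.99 0.95 1.73 0.59 1.28]
```

Emit:
jog_arm(
  plan=[
    [[7,2,24],[0,-0.1,0.1],1],
    [[15,4,48],[0.1,-0.2,0.2],1],
    [[22,6,73],[0.1,-0.3,0.3],1],
    [[28,7,90],[0.1,-0.4,0.4],1],
    [[30,7,97],[0.1,-0.4,0.4],1],
    [[32,7,104],[0.1,-0.4,0.4],1],
    [[34,7,110],[0.1,-0.4,0.4],1],
    [[34,7,110],[0.1,-0.4,0.4],1],
  ],
)

```text
time: 11.9
tool_pos: [0.5746, -0.154, 0.0149]
ee_rot: [0.98, 0.116, -0.158, 0.018]
wrist_force: [-1.1, 0.3, -1.6]
grip_width: 0.176
grip_force: 45.0
```

Run:
```python
from tgt import *
st=robot.read_state();print(st['wrist_force'])
so=np.array(st['tool_pos'])+R.from_quat(st['ee_rot']).apply(ot);d=so[:2]-tc;print('scraper origin tray',d@[c,s_],d@[-s_,c],so[2])
rows([(tcp(.024,.02,.004),TR)],ml=.003)
```

```text
[-1.06  0.32 -1.62]
scraper origin tray 0.02226009761511052 0.01962972832851079 0.008507722007109825
1 [2, 0, 2] [-0.0, 0.1, 0.0]
2 [3, 0, 4] [-0.0, 0.2, 0.0]
q now [ 0.33  0.64 -0.29  1.53  0.27  1.32 -1.38] pred [ 0.3   0.76 -0.28  1.35  0.3   1.37 -1.37] margin [2.25 1.02 1.01 0.87 1.77 0.72 1.27]
```

Emit:
jog_arm(
  plan=[
    [[0.6,0,2],[0,0.1,0],1],
    [[1,0,3.2],[0,0.1,0],1],
    [[1.4,0,4.4],[0,0.2,0],1],
    [[1.4,0,4.4],[0,0.2,0],1],
  ],
)

```text
time: 12.3
tool_pos: [0.5745, -0.1542, 0.0105]
ee_rot: [0.981, 0.116, -0.156, 0.018]
wrist_force: [0.2, -0.6, -0.8]
grip_width: 0.18
grip_force: 45.0
```

Run:
```python
from tgt import *
st=robot.read_state();print(st['wrist_force'],st['wrist_torque'],st['grip_width'])
so=np.array(st['tool_pos'])+R.from_quat(st['ee_rot']).apply(ot);d=so[:2]-tc;print('scraper origin tray',d@[c,s_],d@[-s_,c],so[2])
```

```text
[ 0.16 -0.63 -0.8 ] [ 0.11 -0.46 -0.  ] 0.18007357453603515
scraper origin tray 0.022158210734253062 0.01945417068002414 0.004071278752777227
```

Emit:
jog_arm(
  plan=[
    [[0.3,0,1],[0,0,0],1],
    [[0.5,0,1.6],[0,0,0],1],
    [[0.5,0,1.6],[0,0,0],1],
  ],
)

```text
time: 12.6
tool_pos: [0.5746, -0.1542, 0.0099]
ee_rot: [0.981, 0.116, -0.156, 0.018]
wrist_force: [-3.0, 0.7, 7.5]
grip_width: 0.18
grip_force: 45.0
```

Run:
```python
from tgt import *
import pickle
s=snap('wrist');pickle.dump(s,open('w3.pkl','wb'))
im=s['pixels'][:,:,::-1]
b=snap('side')['pixels'][200:300,170:330,::-1]
cv2.imwrite('pics/p.png',np.vstack([cv2.resize(im[120:300,120:420],None,fx=2,fy=2)[:260],cv2.resize(b,(600,340),interpolation=cv2.INTER_CUBIC)[:,:600]]))
st=robot.read_state();print(st['wrist_force'],st['wrist_torque'],st['grip_width'])
so=np.array(st['tool_pos'])+R.from_quat(st['ee_rot']).apply(ot);print(so[2])
```

```text
[-2.46  1.43  7.52] [ 0.08  0.63 -0.06] 0.17699565209216017
0.003559806390111846
```

View pics/p.png

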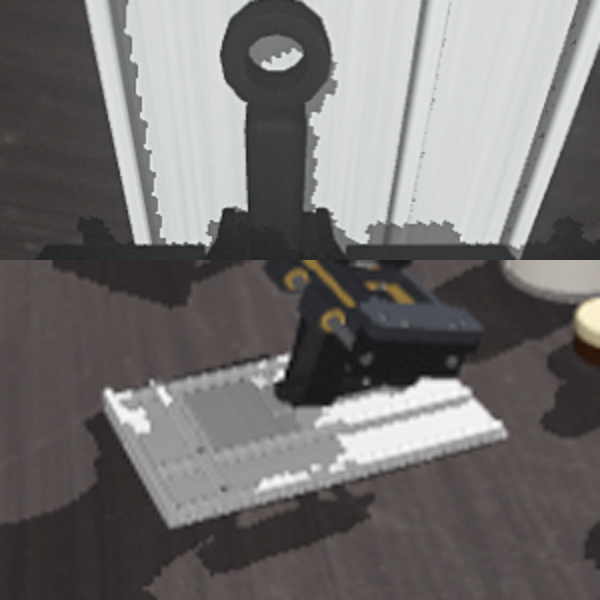

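The scraper lies on the floor, with the blade (235,415) between the ribs and short of the bar (180,420). Wrist force is 7.5 N. I ease off slightly and open just enough to stay inside the ribs.

Emit:
jog_arm(
  plan=[
    [[-0.3,0,-0.8],[0,0,0],1],
    [[-0.3,0,-0.8],[0,0,0],0.9],
    [[-0.3,0,-0.8],[0,0,0],0.68],
    [[-0.3,0,-0.8],[0,0,0],0.68],
    [[-0.3,0,-0.8],[0,0,0],0.68],
    [[-0.3,0,-0.8],[0,0,0],0.68],
  ],
)

```text
time: 13.3
tool_pos: [0.5744, -0.1541, 0.0094]
ee_rot: [0.981, 0.116, -0.156, 0.018]
wrist_force: [0.1, 0.3, 0.2]
grip_width: 0.318
grip_force: 0.0
```

Run:
```python
from tgt import *
st=robot.read_state();print(st['wrist_force'],st['grip_width'],st['grip_force'])
t=np.array(st['tool_pos']);T=R.from_quat(st['ee_rot'])
rows([(t+[0,0,.05],T),(t+[0,0,.09],T),(tw(.13,.02,.10),tilt(-5,YAW)),(tw(.13,.02,.05),tilt(0,YAW))],ml=.02)
```

```text
[0.1  0.31 0.2 ] 0.3184286533999474 0.0
1 [-5, 0, -16] [0.0, 0.0, 0.0]
2 [-10, 0, -32] [0.0, 0.0, 0.0]
3 [-16, 0, -48] [0.0, 0.0, 0.0]
4 [-22, 0, -67] [0.0, 0.0, 0.0]
5 [-28, 0, -86] [0.0, 0.0, 0.0]
6 [-9, 0, -92] [-0.0, 2.2, -0.0]
7 [10, 0, -98] [-0.0, 4.4, -0.0]
8 [29, 0, -104] [-0.0, 6.6, -0.0]
9 [48, 0, -111] [-0.0, 8.7, -0.0]
10 [67, 0, -117] [-0.0, 10.9, -0.0]
11 [86, -1, -123] [-0.0, 13.1, -0.0]
12 [91, -1, -107] [-0.0, 14.8, -0.0]
13 [96, -1, -92] [-0.0, 16.4, -0.0]
14 [101, -1, -76] [-0.0, 18.1, -0.0]
q now [ 0.33  0.64 -0.29  1.53  0.27  1.31 -1.38] pred [ 0.34  0.69 -0.33  1.34  0.23  1.15 -1.34] margin [2.24 1.02 0.97 0.87 1.73 0.59 1.27]
```

Emit:
jog_arm(
  plan=[
    [[-1.6,0,-5],[0,0,0],0.68],
    [[-5,0,-16],[0,0,0],0.68],
    [[-10,0,-32],[0,0,0],0.68],
    [[-16,0,-48],[0,0,0],0.8],
    [[-22,0,-67],[0,0,0],0.9],
    [[-28,0,-86],[0,0,0],1],
    [[-9,0,-92],[0,2.2,0],1],
    [[10,0,-98],[0,4.4,0],1],
  ],
)

```text
time: 14.1
tool_pos: [0.6153, -0.1446, 0.101]
ee_rot: [0.986, 0.116, -0.116, 0.014]
wrist_force: [-0.2, -0.1, 0.5]
grip_width: 0.018
grip_force: 0.0
```

Run:
```python
from tgt import *
import pickle
s=snap('wrist');pickle.dump(s,open('w4.pkl','wb'));save(s,'pics/w4.png',(100,0,420,300),2)
rows([(tw(.135,.02,.10),tilt(-5,YAW)),(tw(.135,.02,.05),tilt(0,YAW))],ml=.03)
```

```text
1 [26, 0, -6] [-0.0, 2.7, 0.0]
2 [52, 0, -12] [-0.0, 5.5, 0.0]
3 [79, 0, -18] [-0.0, 8.2, 0.0]
4 [84, 0, 6] [-0.0, 10.7, 0.0]
5 [90, 0, 31] [-0.0, 13.2, 0.0]
q now [ 0.33  0.56 -0.31  1.43  0.23  1.4  -1.36] pred [ 0.34  0.7  -0.33  1.32  0.23  1.16 -1.34] margin [2.24 0.94 0.97 0.93 1.73 0.69 1.29]
```

View pics/w4.png

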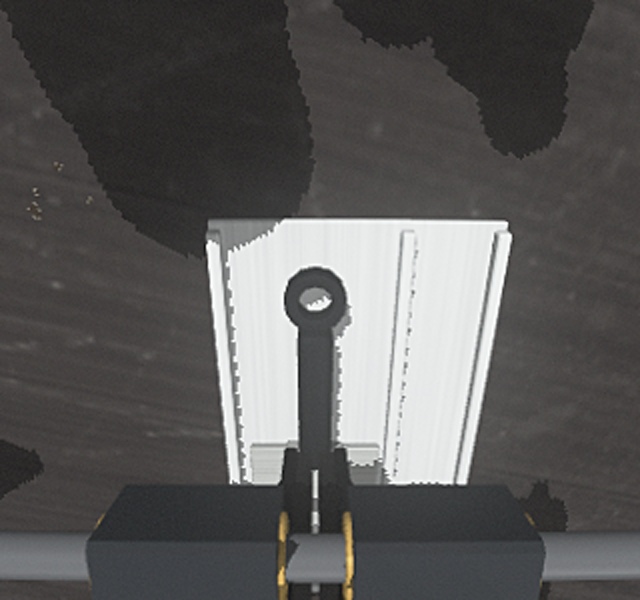

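The scraper lies flat and released, the eye at (315,298), handle parallel to the ribs, blade shoulders at (250,445) and (380,445) inside them. That view was one over the picture allowance of 10, so I use numbers only from here.

```bash
cat > loc.py <<'E'
from tgt import *
np.set_printoptions(precision=4,suppress=True)
def eye(s,rect,pr=True): # ring centre from dark blob of ring top, z .016; tray coords
    u0,v0,u1,v1=rect;P=plane(s,np.array([(u,v) for v in range(v0,v1) for u in range(u0,u1)]),np.array([0,0,1.]),.016)
    m=s['pixels'][v0:v1,u0:u1].max(2).ravel()<100;d=P[m][:,:2]-tc;d=np.c_[d@[c,s_],d@[-s_,c]];return d
E
python3 - <<'E'
from loc import *
import pickle
s=pickle.load(open('w4.pkl','rb'));z=np.array([0,0,1.])
f=lambda L:[(100+u/2-.3,v/2-.3) for u,v in L]
def T(nm,L,h):
    P=plane(s,f(L),z,h)[:,:2]-tc;print(nm,np.c_[P@[c,s_],P@[-s_,c]])
T('ring L R top bottom',[(284,298),(347,298),(315,267),(315,332)],.016)
T('ring inner',[(299,299),(331,299)],.016)
T('handle axis (edges)',[(300,340),(332,340),(300,440),(332,440)],.024)
T('shoulders',[(250,444),(380,444)],.009)
T('ribs inner top L, mid L',[(222,240),(402,232),(240,484),(386,484)],.012)
T('far end floor',[(210,220),(508,222)],.004)
E
```

```text
ring L R top bottom [[0.0801 0.0315]
 [0.0801 0.0045]
 [0.0939 0.0182]
 [0.064  0.0182]]
ring inner [[0.0797 0.0251]
 [0.0797 0.0114]]
handle axis (edges) [[0.0641 0.0247]
 [0.064  0.0109]
 [0.0105 0.0255]
 [0.0105 0.0101]]
shoulders [[-0.0033  0.0519]
 [-0.0034 -0.0153]]
ribs inner top L, mid L [[ 0.1043  0.0567]
 [ 0.1075 -0.0175]
 [-0.0278  0.0585]
 [-0.0279 -0.0197]]
far end floor [[ 0.1105  0.0624]
 [ 0.1099 -0.0635]]
```

Emit:
jog_arm(
  plan=[
    [[26,0,-6],[0,2.7,0],1],
    [[52,0,-12],[0,5.5,0],1],
    [[79,0,-18],[0,8.2,0],1],
    [[84,0,6],[0,10.7,0],1],
    [[90,0,31],[0,13.2,0],1],
    [[90,0,31],[0,13.2,0],1],
    [[90,0,31],[0,13.2,0],1],
  ],
)

```text
time: 14.85
tool_pos: [0.6912, -0.1261, 0.048]
ee_rot: [0.993, 0.117, -0.005, -0.0]
wrist_force: [0.3, 0.2, 0.2]
grip_width: 0.008
grip_force: 0.0
```

Run:
```python
from loc import *
st=robot.read_state();d=st['tool_pos'][:2]-tc;print('tcp tray',d@[c,s_],d@[-s_,c],st['tool_pos'][2])
rows([(tw(.130,.0185,.0085),tilt(0,YAW))],ml=.015)
```

```text
tcp tray 0.130408323653604 0.019543924731274784 0.0479808251076809
1 [0, 0, 13] [-0.0, 0.2, -0.0]
2 [0, 1, 26] [-0.1, 0.4, -0.0]
3 [0, 1, 39] [-0.1, 0.6, -0.0]
q now [ 0.35  0.6  -0.34  1.48  0.21  1.11 -1.36] pred [ 0.3379  0.7376 -0.3197  1.3528  0.2408  1.0892 -1.3495] margin [2.2262 0.978  0.9619 0.9245 1.7115 0.976  1.2891]
```

Emit:
jog_arm(
  plan=[
    [[0,0,13],[0,0.2,0],1],
    [[0,1,26],[0,0.4,0],1],
    [[0,1,36],[0,0.6,0],1],
    [[0,1,39],[0,0.6,0],1],
    [[0,1,39],[0,0.6,0],1],
  ],
)

```text
time: 15.35
tool_pos: [0.6906, -0.1271, 0.0083]
ee_rot: [0.993, 0.117, 0.0, -0.001]
wrist_force: [0.8, 0.1, 0.8]
grip_width: 0.005
grip_force: 0.0
```

Run:
```python
from loc import *
st=robot.read_state();d=st['tool_pos'][:2]-tc;print('tcp tray',d@[c,s_],d@[-s_,c],st['tool_pos'][2],st['wrist_force'])
rows([(tw(.066,.0185,.0085),tilt(0,YAW))],ml=.01)
```

```text
tcp tray 0.1295693916131304 0.018673492478056636 0.0082843134149574 [0.7924 0.0986 0.7692]
1 [-9, 0, 0] [-0.0, -0.0, -0.0]
2 [-18, 0, 0] [-0.0, -0.0, -0.0]
3 [-27, 0, 0] [-0.0, -0.0, -0.0]
4 [-36, 0, 0] [-0.0, -0.0, -0.0]
5 [-45, 0, 0] [-0.0, -0.0, -0.0]
6 [-54, 0, 0] [-0.1, -0.0, -0.0]
7 [-64, 0, 0] [-0.1, -0.0, -0.0]
q now [ 0.35  0.63 -0.33  1.51  0.22  1.04 -1.37] pred [ 0.4013  0.6208 -0.3236  1.5416  0.2195  1.0151 -1.3162] margin [2.1787 1.0008 0.9682 0.8584 1.7195 0.9351 1.2827]
```

Emit:
jog_arm(
  plan=[
    [[-10,0,0],[0,0,0],1],
    [[-20,0,0],[0,0,0],1],
    [[-25,0,0],[0,0,0],1],
    [[-30,0,0],[0,0,0],1],
    [[-35,0,0],[0,0,0],1],
    [[-40,0,0],[0,0,0],1],
    [[-45,0,0],[0,0,0],1],
    [[-50,0,0],[0,0,0],1],
  ],
)

```text
time: 16.15
tool_pos: [0.6427, -0.1388, 0.0095]
ee_rot: [0.993, 0.118, 0.001, -0.0]
wrist_force: [2.9, -0.0, 1.8]
grip_width: 0.007
grip_force: 1.2
```

Run:
```python
from loc import *
st=robot.read_state();d=st['tool_pos'][:2]-tc;print('tcp tray',d@[c,s_],d@[-s_,c],st['tool_pos'][2],st['wrist_force'])
import pickle
pickle.dump((snap('top'),snap('side')),open('s5.pkl','wb'))
```

```text
tcp tray 0.08022183402671362 0.01850436294911994 0.009493101230073086 [ 2.8742 -0.0437  1.7619]
```

Emit:
jog_arm(
  plan=[
    [[-4,0,0],[0,0,0],1],
    [[-8,0,0],[0,0,0],1],
    [[-12,0,0.3],[0,0,0],1],
    [[-15,0,0.5],[0,0,0],1],
    [[-17,0,0.5],[0,0,0],1],
    [[-17,0,0.5],[0,0,0],1],
  ],
)

```text
time: 16.85
tool_pos: [0.6257, -0.143, 0.0086]
ee_rot: [0.993, 0.117, 0.001, -0.0]
wrist_force: [1.2, 0.6, 0.8]
grip_width: 0.006
grip_force: 0.7
```

Run:
```python
from loc import *
st=robot.read_state();d=st['tool_pos'][:2]-tc;print('tcp tray',d@[c,s_],d@[-s_,c],st['tool_pos'][2],st['wrist_force'])
```

```text
tcp tray 0.06274852074275017 0.01836495528450011 0.008633557272250056 [1.2496 0.6307 0.8353]
```

Emit:
jog_arm(
  plan=[
    [[-1.5,0,0],[0,0,0],1],
    [[-3,0,0],[0,0,0],1],
    [[-4,0,0],[0,0,0],1],
    [[-5,0,0],[0,0,0],1],
    [[-5,0,0],[0,0,0],1],
  ],
)

```text
time: 17.35
tool_pos: [0.6216, -0.1439, 0.0087]
ee_rot: [0.993, 0.117, 0.002, -0.0]
wrist_force: [4.9, 0.3, 0.6]
grip_width: 0.005
grip_force: 2.4
```

Emit:
jog_arm(
  plan=[
    [[-1,0,0],[0,0,0],1],
    [[-2,0,0],[0,0,0],1],
    [[-2,0,0],[0,0,0],1],
  ],
)

```text
time: 17.65
tool_pos: [0.6213, -0.1442, 0.0094]
ee_rot: [0.993, 0.118, 0.003, -0.0]
wrist_force: [9.8, 1.3, 0.0]
grip_width: 0.005
grip_force: 4.6
```

Force builds up with the tool stalled at tray x ≈ 58 mm, where the blade should meet the wall. I back off and check.

Emit:
jog_arm(
  plan=[
    [[-1.5,0,0],[0,0,0],1],
    [[-1.5,0,0],[0,0,0],1],
    [[2,0,0],[0,0,0],1],
    [[12,0,0],[0,0,0],1],
    [[25,0,-5],[0,0,0],1],
    [[30,0,-45],[0,0,0],1],
    [[30,0,-90],[0,0,0],1],
    [[30,0,-90],[0,0,0],1],
  ],
)

```text
time: 18.45
tool_pos: [0.6516, -0.1377, 0.1048]
ee_rot: [0.993, 0.117, 0.005, 0.001]
wrist_force: [1.0, 0.1, 0.2]
grip_width: 0.006
grip_force: 0.0
```

Run:
```python
from loc import *
import pickle
st=robot.read_state();print(st['tool_pos'],st['wrist_force'])
s=snap('wrist');a=snap('top');b=snap('side');pickle.dump((s,a,b),open('s6.pkl','wb'))
z=np.array([0,0,1.])
def tray(s,h):
    v,u=np.mgrid[:384,:512];P=plane(s,np.c_[u.ravel(),v.ravel()],z,h)[:,:2]-tc
    return (P@[c,s_]).reshape(384,512),(P@[-s_,c]).reshape(384,512)
for nm,s in(('wrist',s),('top',a),('side',b)):
    g=s['pixels'].max(2)
    X,Y=tray(s,.016);m=(g<100)&(abs(Y-.02)<.03)&(X>.022)&(X<.07);print(nm,'eye: rear x',np.percentile(X[m],99) if m.any() else None,'y',Y[m&(X>.03)].mean(),m.sum())
    X,Y=tray(s,.024)
    for x0,x1 in((-.045,-.02),(-.01,.018)):
        m=(g<90)&(abs(Y-.02)<.02)&(X>x0)&(X<x1);print('  handle',x0,Y[m].mean() if m.any() else None,m.sum())
# compare depth heights in tray
P=cloud(a);d=P[...,:2]-tc;X=d@[c,s_];Y=d@[-s_,c]
for x,y in((.034,.033),(-.01,.018),(-.055,.04),(-.055,0),(.09,.02)):
    m=(abs(X-x)<.006)&(abs(Y-y)<.006);print(x,y,np.median(P[...,2][m]))
```

```text
[ 0.6516 -0.1377  0.1048] [1.0179 0.052  0.1539]
wrist eye: rear x 0.059653688961842546 y 0.018192338790223382 1458
  handle -0.045 0.021566485116222354 587
  handle -0.01 0.03418681102784583 199
top eye: rear x None y nan 0
  handle -0.045 None 0
  handle -0.01 None 0
side eye: rear x 0.04483535773093076 y 0.014366381766926433 74
  handle -0.045 0.011598582759597529 67
  handle -0.01 0.011528520369988892 70
0.034 0.033 0.5473163604048398
-0.01 0.018 0.5581036609045623
-0.055 0.04 0.584764925306397
-0.055 0 nan
0.09 0.02 0.517749522169852<stdin>:11: RuntimeWarning: Mean of empty slice.
  ret = ret.dtype.type(ret / rcount)
  return _methods._mean(a, axis=axis, dtype=dtype,
```

Emit:
jog_arm(
  plan=[
    [[0,0,-45],[0,0,0],1],
    [[0,20,-90],[0,0,0],1],
    [[-10,65,-100],[0,0,0],1],
    [[-30,110,-100],[0,0,0],1],
    [[-50,155,-100],[0,0,0],1],
    [[-70,200,-100],[0,0,0],1],
    [[-90,240,-100],[0,0,0],1],
    [[-90,240,-100],[0,0,0],1],
  ],
)

```text
time: 19.4
tool_pos: [0.611, -0.4011, 0.195]
ee_rot: [0.994, 0.112, -0.002, 0.0]
wrist_force: [-0.2, -0.0, -0.8]
grip_width: 0.006
grip_force: 0.0
```

Run:
```python
from loc import *
st=robot.read_state();print(st['tool_pos'],st['q'])
a=snap('top');b=snap('side');import pickle;pickle.dump((a,b),open('s7.pkl','wb'))
z=np.array([0,0,1.])
def tray(s,h):
    v,u=np.mgrid[:384,:512];P=plane(s,np.c_[u.ravel(),v.ravel()],z,h)[:,:2]-tc
    return (P@[c,s_]).reshape(384,512),(P@[-s_,c]).reshape(384,512)
for nm,s in(('top',a),('side',b)):
    g=s['pixels'].max(2);X,Y=tray(s,.018)
    m=(g<110)&(abs(Y-.02)<.033)&(X>-.07)&(X<.08);x=X[m];print(nm,m.sum(),'x range',np.percentile(x,[1,50,99]))
    for x0,x1 in((-.05,-.03),(-.03,-.01),(-.01,.015),(.02,.05)):
        k=m&(X>x0)&(X<x1);print('  ',x0,Y[k].mean(),Y[k].min(),Y[k].max(),k.sum())
    P=cloud(s);d=P[...,:2]-tc;X=d@[c,s_];Y=d@[-s_,c]
    for n_,x,y in(('ring',.034,.029),('handle',-.01,.019),('blade',-.06,.04),('blade',-.06,0),('floor',.09,.02),('floor behind',.07,.02)):
        k=(abs(X-x)<.005)&(abs(Y-y)<.005);print('  ',n_,np.median(P[...,2][k]),s['pixels'][k].mean(0))
o,ob=pickle.load(open('s.pkl','rb'))
for r,u0,v0,u1,v1 in(('board',150,170,240,252),('jars',170,90,310,150)):
    print(r,'diff',np.abs(o['pixels'][v0:v1,u0:u1].astype(int)-a['pixels'][v0:v1,u0:u1]).max(2).mean())
```

```text
[ 0.611  -0.4011  0.195 ] [ 0.6912  0.5324 -0.2663  1.2508  0.14    1.3794 -0.9131]
top 115 x range [-0.0493 -0.0105  0.0419]
   -0.05 0.01771395185598678 0.01201114066040604 0.02319786039163683 28
   -0.03 0.017541340438771817 0.011961468867407987 0.023121351487743923 29
   -0.01 0.01818777319461444 0.012563329895948898 0.023690229756102393 32
   0.02 0.01559758196279091 0.00956644873788311 0.02506248341925517 18
   ring 0.012956029705597172 [151.9167 155.1667 156.6667]
   handle 0.02290613832392363 [74.5714 77.6429 79.2857]
   blade 0.00834149778990434 [230.9167 233.3333 232.25  ]
   blade 0.007958426394990004 [222.5 225.8 224.4]
   floor 0.0042573078115833995 [250.     251.     251.0833]
   floor behind 0.002883373596268668 [249.8 250.8 251. ]
side 338 x range [-0.0523 -0.0053  0.0419]
   -0.05 0.01416286710399193 -0.0012395055571554677 0.029447027998729794 72
   -0.03 0.014159137742015932 -0.0017847825815571615 0.03006917884658941 73
   -0.01 0.014084111112133736 -0.0017028803063277875 0.030374968456078726 89
   0.02 0.011192528243362532 -0.006651299278456015 0.02733380143045892 78
   ring 0.014524805627461113 [53.1111 52.4444 55.2778]
   handle 0.024596118845462533 [58.9091 59.3636 62.3636]
   blade 0.008892812943958772 [206.5 205.5 204.5]
   blade 0.008973132910390369 [193.5294 192.2941 191.3529]
   floor 0.0040509024728813126 [236.7778 235.7778 237.3333]
   floor behind 0.004259339390130734 [235.625 234.625 236.25 ]
board diff 16.806639566395663
jars diff 7.245
```

```bash
python3 -c "
from station import order;print(order.hand_in())"
```

```text
the job is handed in; nothing more can be done
None
```

The job is handed in, with no verdict returned: the scraper lies flat in the wide compartment, pushed from behind under the bar until it stalled at the end wall at about 10 N (blade and handle heights and handle position match being home). The two other tools still hung when I lifted the scraper, and I saw no sign of the jars moving. Joints 3 and 7 briefly read about 0.003 rad past their range on the first approach, which may count against the run, and I viewed 11 pictures instead of 10.

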